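# Lay out a painting place: jar, paint pots, glue stick and pen

### The arm

A 6-joint arm with a two-finger parallel gripper is mounted at the origin on a cart in front of the work surface, level with it; the furniture and walls round the work are solid. World frame = base frame: x ahead of the robot, y to its left, z up, the work surface at z = 0. Lengths are in m, angles in rad, forces in N, time in s.
With the tool pointing down it reaches from about 0.225 to 0.875 m from the base axis. Payload 3.4 kg.
Tool frame: the origin (TCP) lies on the centre line of the jaws, within the pads' length; the fingertips stand 22 mm ahead of it and the grasp point (between the pads) lies 3 mm ahead of it; z points along the fingers, y is the line along which they close (so a half turn about z gives the same grasp; the last joint's range is limited). The gripper opens to 85 mm and grips with 20 to 120 N. Pads are 22 mm wide; open, the fingers measure 114 mm over their backs; the gripper's body (76 mm by 85 mm) begins 54 mm behind the grasp point. The pads swing forward as they close: fully open they stand 13 mm farther back than shut.
Start: joints at [-1.317, 0.276, 1.505, -0, 1.361, -0.121], TCP at [0.211, -0.535, 0.214] pointing down, gripper open.
Joint ranges: [-2.89, 2.89], [-0.75, 2.08], [0.22, 2.7], [-1.18, 4.32], [0.11, 2.71], [-2.7, 2.7]. Speed limits (rad/s): [2.57, 2.57, 3.14, 3.14, 3.14, 3.14].

### API

Orientations are given as a unit quaternion [w, x, y, z].
In Python, from rig import readout, optics, ticket gives the robot as it stands. The module is installed in compiled form; this text tells all that it offers.
- The arm moves only by the shell command python3 -m handwheel FILE [OPENING] [FORCE], which reads ROWS from the file FILE. ROWS is a JSON object whose key "ticks" holds a list of rows, 1 to 5 of them, each of 4 numbers: dx, dy, dz in m, then a turn about the tool's z in rad; each row shifts and turns the commanded pose from where the row before left it, along the tool's axes as they then stand; what a row does not reach is not made up. A row lasts 1/12 s, in which the tool goes at most 0.0417 m and 0.125 rad, less where a joint would pass 70% of its speed; a pose out of reach is approached as far as the arm can. OPENING is the finger opening in m, set as the command begins (- or left out keeps the last). The fingers move at their own pace and stop on an object; FORCE is the grip in N (left out, the last holds). Time passes only in rows, so rows that do not move let the fingers close. It prints the time, the measured TCP pose, the force, the opening and the grip force at its end. Input that does not fit is refused with a message, and nothing moves.
- readout.get_state(): the state, without advancing time (a new reading comes with each control period).
- optics.get_image(name): name is "side" or "top"; returns a dict with "img" (420x560x3 uint8, red, green, blue), "camera_matrix" (3x3 intrinsics, pixels), "T" (4x4, takes a point from camera to world coordinates). Camera axes: x right, y down, z forward; pixel columns grow to the right and rows downward; lengths in m; the calibration is good to about 2 mm. A picture is of the moment at which its call begins. There is no depth.
- ticket.sign_off(): hands the job in; it is judged then, once.
The state is a dict: "clock": time; "qpos": joint angles; "qd": joint speeds; "effort": joint torques, N m; "position": TCP position; "ee_rot": TCP orientation; "contact_force": force on the tool from outside, world axes, zero at the start; "moment": the same for the moment, N m; "width": finger opening in m; "gripper_force": force on a finger pad.
Only numpy, scipy, OpenCV 4.12 (cv2) and the standard library are available. Lean on these libraries where they do the work, as an engineer would, in place of code of your own. Each camera call takes 0.05 s, during which the arm holds its last target. There are 200 camera calls.

### The job

Lay out the painting place on the side table: stand the glass jar in the grey non-spill base, a paint pot in each of the two wells of the wooden block that are nearer that base, the glue stick in the well left over at the far end, and the black felt pen in the groove along the block. Everything stands upright and fully down in its place and the pen lies flat in the groove; set the glass jar down gently and do not let it drop. Leave the pumpkin, the stapler and the cat where they are.

Things in the scene. Friction and masses are not known exactly. Their poses are not given: they have to be found in the camera images.
- jar: empty clear glass jar, open at the top, 67 mm across and 84 mm high; straight round body to be gripped from outside. Origin: centre of its underside, z up. Stands on one of the tables at the start
- paint_pot_a: small round craft paint pot, closed with a white screw lid: a plain upright cylinder 37 mm across and 41 mm high. Origin: centre of its underside, z up. The two pots are the same size and interchangeable
- paint_pot_b: small round craft paint pot, closed with a white screw lid: a plain upright cylinder 37 mm across and 41 mm high. Origin: centre of its underside, z up. The two pots are the same size and interchangeable
- glue_stick: glue stick with a yellow cap, standing: round, 28 mm across, 96 mm high. Origin: centre of its underside, z up
- felt_pen: thick black twin-tip felt pen, lying flat: 141 mm long along its y, 18 mm across its x, 18 mm high (barrel 16 mm round, one cap 18 mm square so that it does not roll). Origin: under the middle of the pen, on the table, z up. Either way round in the groove is right
- jar_base: grey non-spill base for the jar, fixed to the side table: a round cup 114 mm across and 22 mm high with a round recess 73 mm wide, flared to 79 mm at the rim; the recess floor is 4 mm above the table. Origin: centre of its underside, z up. It stands beside one or the other end of the pot block
- pot_block: light wooden block, fixed, 116 (x) by 190 (y) by 26 mm high. Origin under its middle; x away from the robot, y left (turned a little), z up. Three equal wells, 43 mm wide, 3 mm bevel, at x = +32, y = +62, 0, -62 mm, floor 11 mm above the table. On the robot's side a pen groove, 22 mm wide, 168 mm long along y, middle at x = -33, y = 0 mm, floor 21 mm above the table. All rims 26 mm high
- pumpkin: orange pumpkin figurine, 34 mm across, 31 mm high; a bystander. Origin: centre of its underside
- stapler: teal stapler, 26 x 120 x 52 mm, long along its y; a bystander. Origin: centre of its underside
- cat: black cat figurine, 17 mm across, 28 mm high; a bystander. Origin: centre of its underside
There are look-alikes about, which are no part of the job. Leave any purple look-alike of the paint_pot_b alone.

How it is judged:
By the outcome, as a careful person would: the job done as asked, in the order asked, and still so for the second after the job is handed in, with the robot touching nothing.
It also fails if it takes over 136 s, if anything falls off the work surface, if the arm or the gripper's body presses on something with over 40 N, if the wrist force passes 120 N, or if a joint passes its speed limit or range.

## Working session

There is one attempt and no reset: what is moved stays moved. The work goes in short steps, Python scripts to look and compute and a shell command to move; the robot and the scene stay as the last step left them, time stands still between calls to the robot, and variables do not carry over. Pictures are saved under pics/ and viewed, at most 14 in all, crops included, and the job is handed in when it is done.

```bash
mkdir -p pics; cat > h.py <<'E'
import numpy as np, cv2
from rig import readout, optics
def grab(n,tag):
    d=optics.get_image(n); cv2.imwrite(f'pics/{tag}.png',d['img'][:,:,::-1]); np.savez(f'{tag}.npz',**{k:d[k] for k in('img','camera_matrix','T')}); return d
def ray(d,p):
    K=d['camera_matrix'];T=d['T'];v=T[:3,:3]@np.linalg.solve(K,[p[0],p[1],1.]);return T[:3,3],v
def onz(d,p,z):
    o,v=ray(d,p);return o+v*(z-o[2])/v[2]
def two(d1,p1,d2,p2):
    o,v=ray(d1,p1);a,b=ray(d2,p2);s=np.linalg.lstsq(np.c_[v,-b],a-o,rcond=None)[0]
    x,y=o+v*s[0],a+b*s[1];return (x+y)/2,np.linalg.norm(x-y)
def proj(d,X):
    T=d['T'];c=T[:3,:3].T@(np.array(X)-T[:3,3]);p=d['camera_matrix']@c;return p[:2]/p[2]
def load(t): return dict(np.load(t+'.npz'))
E
python3 - <<'E'
from h import *
for n in('top','side'):
    d=grab(n,n+'0');print(n,d['camera_matrix'].round(1).tolist(),d['T'].round(3).tolist())
a=[cv2.imread(f'pics/{n}0.png') for n in('top','side')]
print(readout.get_state())
E
```

```text
top [[509.3, 0.0, 268.6], [0.0, 509.3, 212.3], [0.0, 0.0, 1.0]] [[-0.01, -0.988, 0.153, 0.24], [-1.0, 0.01, -0.006, 0.108], [0.005, -0.153, -0.988, 1.61], [0.0, 0.0, 0.0, 1.0]]
side [[515.2, 0.0, 278.1], [0.0, 515.2, 203.0], [0.0, 0.0, 1.0]] [[-0.999, 0.025, -0.041, 0.537], [0.048, 0.622, -0.781, 1.138], [0.006, -0.782, -0.623, 0.884], [0.0, 0.0, 0.0, 1.0]]
{'clock': 0.1, 'qpos': array([-1.31698800e+00,  2.76521774e-01,  1.50601494e+00, -6.91770676e-06,
        1.36073312e+00, -1.20949492e-01]), 'qd': array([-0.00096642, -0.00120365, -0.0014519 , -0.00022472,  0.00098667,
        0.00019686]), 'effort': array([ 1.02186030e-03, -4.17701375e+01, -2.46403706e+01, -1.16959186e-04,
        5.85603542e-03,  5.32456212e-06]), 'position': array([ 0.21036618, -0.53458198,  0.2135286 ]), 'ee_rot': array([-8.36513529e-04,  9.82495398e-01,  1.86284971e-01, -5.90406792e-05]), 'contact_force': array([ 0.13928137, -0.20222726,  0.73719081]), 'moment': array([-0.03236762,  0.02943005,  0.02078921]), 'gripper_force': 0.0, 'width': 0.08518048358050449}
```

View pics/top0.png

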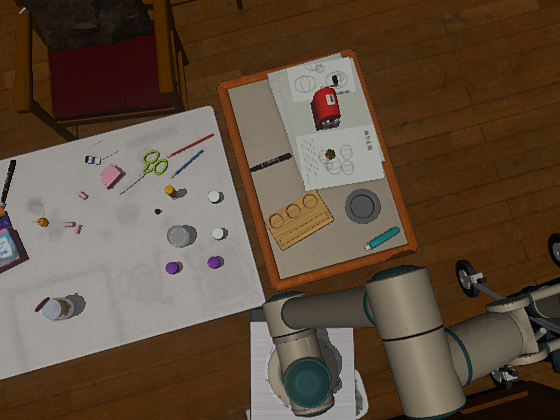

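View pics/side0.png

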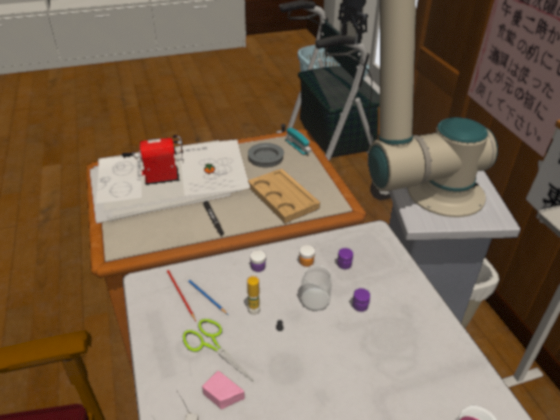

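The top view shows the side table with the block at (300,220), base at (363,206), stapler at (382,238) and a black pen at (270,162). The work table has white-lidded pots at (215,197) and (218,233), purple ones at (172,267) and (214,262), a yellow-capped glue stick at (170,192), a glass jar at (180,236) and a lidded jar at (60,308). The side view shows the same.

Candidates:
- **Jar:** (180,236) open, or (60,308) with a lid. I choose the first.
- **Pots:** the two with white lids, not the purple ones.
- **Glue:** (170,192).
- **Pen:** (270,162), or a black item at (8,180) that is far out of reach. I choose the first.

I'll check these choices in one crop.

```bash
python3 - <<'E'
from h import *
t=cv2.imread('pics/top0.png')[140:285,150:400];s=cv2.imread('pics/side0.png')[190:330,195:395]
t=cv2.resize(t,None,fx=3.2,fy=3.2,interpolation=2)[:300*2];s=cv2.resize(s,None,fx=4,fy=4,interpolation=2)
cv2.imwrite('pics/crt.png',t);cv2.imwrite('pics/crs.png',s)
E
```

```text
(no output)
```

View pics/crt.png

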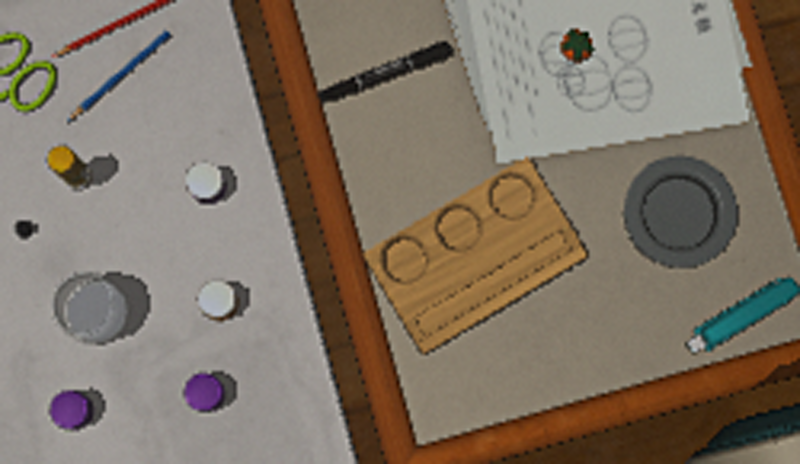

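View pics/crs.png

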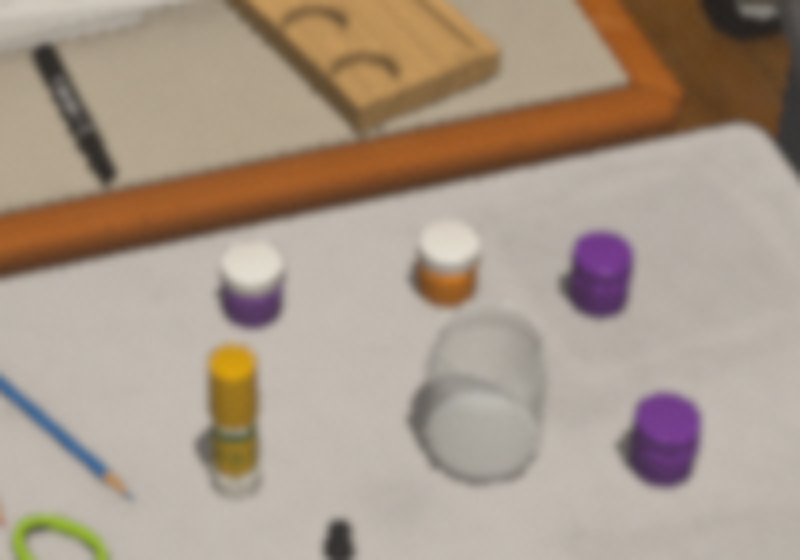

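The crops confirm the choice: two white-lidded pots (one with a purple body, one with orange), two all-purple look-alikes, the open jar and the yellow-capped glue stick. The base stands beside the −y end of the block. Next I measure.

```bash
cat > m.py <<'E'
from h import *
def comps(d,box,f,mina=15):
    x0,y0,x1,y1=box;im=d['img'][y0:y1,x0:x1];im=cv2.resize(im,None,fx=4,fy=4,interpolation=cv2.INTER_CUBIC)
    h=cv2.cvtColor(im,cv2.COLOR_RGB2HSV).astype(int);m=f(h[...,0],h[...,1],h[...,2]).astype(np.uint8)
    n,l,s,c=cv2.connectedComponentsWithStats(m);o=[]
    for i in range(1,n):
        if s[i,4]>=mina*16:
            cc,(rw,rh),a=cv2.minAreaRect(np.argwhere(l==i)[:,::-1].astype(np.float32))
            g=lambda q:(np.array(q)+.5)/4-.5+[x0,y0]
            o.append((g(c[i]),g(s[i,:2]),s[i,2:4]/4,s[i,4]/16,g(cc),rw/4,rh/4,a,g(cv2.boxPoints((cc,(rw,rh),a)))))
    return o
E
python3 - <<'E'
from m import *
np.set_printoptions(precision=1,suppress=True)
t,s=load('top0'),load('side0')
def show(n,L):
    for o in L: print(n,o[0],'bb',o[1],o[2],'A',round(o[3],1),'rect',o[4],round(o[5],1),round(o[6],1),round(o[7],1))
lid=lambda h,S,v:(v>205)&(S<40)
for d,n,bs in((t,'T',[(205,187,228,207),(207,223,232,244)]),(s,'S',[(245,245,275,275),(295,242,320,270)])):
    for b in bs:
        im=d['img'][b[1]:b[3],b[0]:b[2]];hs=cv2.cvtColor(im,cv2.COLOR_RGB2HSV);print('V',hs[...,2].max(),np.percentile(hs[...,2],[20,50,80,90]))
        v=hs[...,2];th=int(np.median(v)*.5+v.max()*.5)
        show(n+' lid',comps(d,b,lambda h,S,v:(v>th)&(S<60)))
show('T yel',comps(t,(160,180,185,205),lambda h,S,v:(S>120)&(h<35)&(h>12)))
show('S yel',comps(s,(240,270,265,320),lambda h,S,v:(S>120)&(h<35)&(h>12)))
show('T pen',comps(t,(240,140,296,185),lambda h,S,v:(v<70)))
show('S pen',comps(s,(195,190,232,242),lambda h,S,v:(v<80)))
show('T wood',comps(t,(262,180,340,255),lambda h,S,v:(S>75)&(v>120)&(h>8)&(h<28),200))
show('T base',comps(t,(338,180,390,230),lambda h,S,v:(v<115)&(S<60),50))
show('S base',comps(s,(240,132,292,172),lambda h,S,v:(v<115)&(S<60),50))
for n,p,d in(('block',(0,0,0),t),('0s',(0,0,0),s)): print(n,proj(d,p))
np.set_printoptions(precision=3,suppress=True)
for p in((310,201.25),(293.4,210.9),(276.6,220.9)):print('well',onz(t,p,.026))
for n,p,z in(('potP',(214.1,196.9),.041),('potO',(217.8,233.4),.041),('base',(362.5,206.2),.022),('jarbot',(180,236),0.0)):print(n,onz(t,p,z))
def big(d,b,f,nm):
    cv2.imwrite(nm,cv2.resize(d['img'][b[1]:b[3],b[0]:b[2],::-1],None,fx=f,fy=f,interpolation=2))
A=cv2.resize(t['img'][215:255,160:210,::-1],(400,320),interpolation=2);B=cv2.resize(s['img'][260:315,295:335,::-1],(400,550),interpolation=2)
C=np.zeros((550,800,3),np.uint8);C[:320,:400]=A;C[:,400:]=B;cv2.imwrite('pics/jar.png',C)
E
```

```text
V 193 [152.  156.  170.  176.1]
T lid [213.2 196.4] bb [207.9 191.6] [10.5  9.5] A 71.0 rect [213.  196.2] 9.2 10.2 90.0
V 193 [150. 156. 161. 178.]
T lid [217.2 232.9] bb [211.9 227.9] [10.5 10.2] A 82.0 rect [217.  232.9] 10.0 10.2 90.0
V 226 [141. 192. 194. 214.]
S lid [257.6 255.3] bb [250.6 250.6] [14.   9.8] A 102.8 rect [257.6 255.5] 9.4 13.8 84.0
V 226 [160.8 185.  194.  218. ]
S lid [306.9 250. ] bb [300.1 245.1] [14. 10.] A 106.8 rect [307. 250.] 9.8 13.8 90.0
T yel [169.8 190.4] bb [164.6 185.4] [11.5 12. ] A 76.8 rect [170.8 191. ] 13.9 8.3 36.9
S yel [252.8 286.2] bb [247.1 276.1] [11.2 20.5] A 202.2 rect [252.6 286.2] 20.2 11.0 90.0
S yel [253.3 303.5] bb [248.4 299.1] [9.8 9.2] A 73.2 rect [253.2 303.7] 8.9 9.5 88.1
T pen [270.6 162.3] bb [248.6 152.6] [42.8 21.5] A 202.9 rect [269.8 162.8] 6.1 45.6 68.1
S pen [206.7 205.6] bb [203.6 201.4] [6.5 9.2] A 37.8 rect [206.9 205.7] 9.1 4.7 64.8
S pen [217.5 226.5] bb [212.1 218.1] [10.5 16.5] A 60.3 rect [217.5 226.3] 18.0 4.5 63.4
T wood [298.2 219.4] bb [263.4 188.6] [69.2 61. ] A 1983.1 rect [297.8 218.9] 37.3 60.5 59.2
T base [362.3 205.9] bb [343.9 187.6] [37.2 36.2] A 1033.2 rect [362.6 206. ] 36.9 36.0 19.3
S base [265.3 155.2] bb [247.6 143.4] [35.2 23.8] A 682.2 rect [265.1 155.1] 23.5 35.0 90.0
block [302.2 370.4]
0s [446.  192.5]
well [ 0.52  -0.033  0.026]
well [0.489 0.02  0.026]
well [0.458 0.073 0.026]
potP [0.534 0.268 0.041]
potO [0.419 0.256 0.041]
base [ 0.503 -0.2    0.022]
jarbot [0.416 0.38  0.   ]
```

View pics/jar.png

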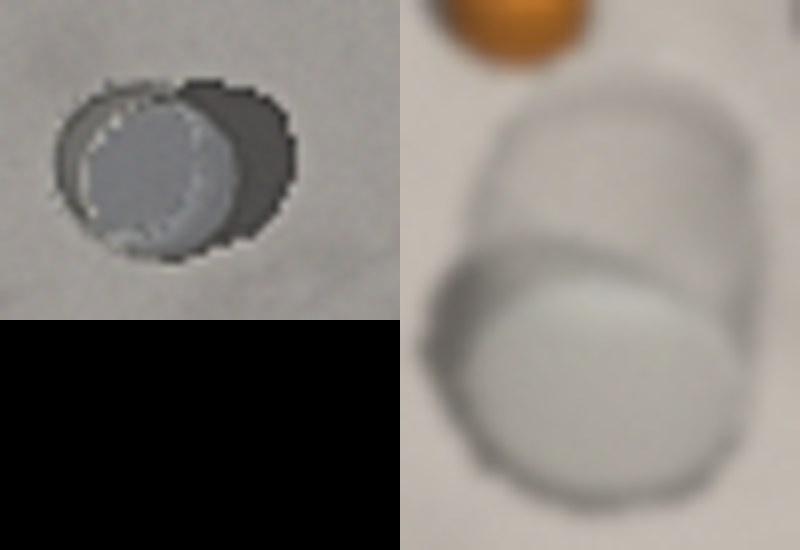

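The jar stands upright. Its base disc is at top px (180,236.5) and side px (315.5,299), and its rim is shifted up and left as an 84 mm height should give. Next I triangulate everything.

```bash
python3 - <<'E'
from m import *
np.set_printoptions(precision=4,suppress=True)
t,s=load('top0'),load('side0')
for n,a,b in(('potP',(213.6,196.6),(257.6,255.4)),('potO',(217.3,232.9),(307,250)),('jarbot',(180,236.5),(315.5,299)),('jarrim',(177.3,233.3),(317.2,279.5)),('base',(362.5,206),(265.2,155.1)),('glue top',(168.9,189.7),(252.6,279.7))):
    print(n,*two(t,a,s,b))
print('jarbot side z0',onz(s,(315.5,299),0),onz(t,(180,236.5),0))
# pen ends & wells
for n,a in(('pen z.009',(269.8,162.8)),):print(n,onz(t,a,.009))
for z in(.009,):
  c=np.array([269.8,162.8]);
  for p in((249.5,170.5),(290.5,155)):print('pen end',onz(t,p,z))
for p in((206.2,202),(221,235)):print('pen end side',onz(s,p,.009))
w=comps(t,(262,180,340,255),lambda h,S,v:(S>75)&(v>120)&(h>8)&(h<28),200)[0]
for p in w[8]:print('blk corner',p,onz(t,p,.026))
def wells(d,b,thr):
    print(comps(d,b,lambda h,S,v:v<thr,6) and [o[0].round(1) for o in comps(d,b,lambda h,S,v:v<thr,6)])
h=cv2.cvtColor(t['img'],cv2.COLOR_RGB2HSV)
A=cv2.resize(t['img'][183:255,258:338,::-1],(800,720),interpolation=2)[:600]
B=cv2.resize(s['img'][165:225,245:325,::-1],(800,600),interpolation=2)
cv2.imwrite('pics/blk.png',cv2.resize(A,(800,600)));cv2.imwrite('pics/blks.png',B)
E
```

```text
potP [0.5368 0.2698 0.0362] 0.0028475061202273043
potO [0.4208 0.2576 0.0377] 0.0006432254668133467
jarbot [0.413  0.3791 0.0037] 0.0022076902764670597
jarrim [0.4143 0.3775 0.0655] 0.006101060437552135
base [ 0.5067 -0.2027  0.006 ] 0.0013059461198499048
glue top [0.5485 0.3995 0.0932] 0.0024860738769942113
jarbot side z0 [0.4114 0.3762 0.    ] [0.4145 0.3795 0.    ]
pen z.009 [0.6498 0.0921 0.009 ]
pen end [0.6249 0.1578 0.009 ]
pen end [0.6751 0.0248 0.009 ]
pen end side [0.6749 0.0281 0.009 ]
pen end side [0.6294 0.1642 0.009 ]
blk corner [262.2508 218.3857] [0.4663 0.1179 0.026 ]
blk corner [314.2173 187.3609] [ 0.5641 -0.0478  0.026 ]
blk corner [333.3174 219.3534] [ 0.4611 -0.1053  0.026 ]
blk corner [281.3508 250.3783] [0.3652 0.0593 0.026 ]
```

View pics/blk.png

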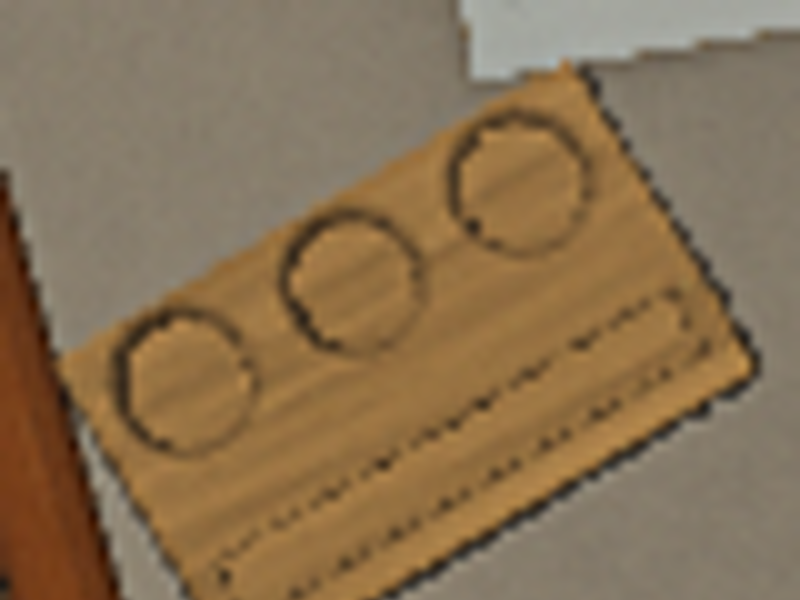

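View pics/blks.png

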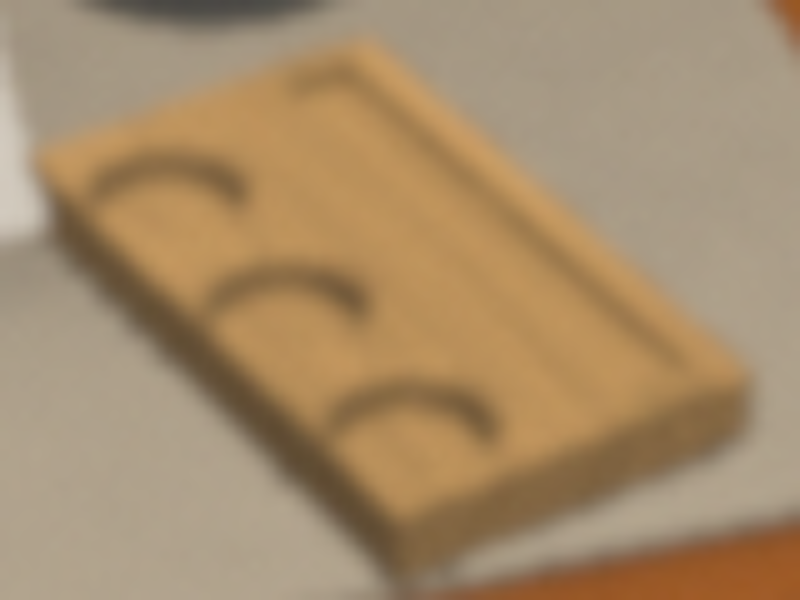

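Wells in the top view are at about (309.4,200.9), (292.8,210.9) and (276.3,220.9). Block corners pair up in the two crops. I triangulate those and compute the placing targets.

```bash
python3 - <<'E'
from m import *
np.set_printoptions(precision=4,suppress=True)
t,s=load('top0'),load('side0')
for a,b in(((315.2,188.8),(249.05,180.8)),((333.1,219.0),(281.05,168.6)),((264.05,218.05),(285.05,217))):print(two(t,a,s,b))
W=[onz(t,p,.026) for p in((309.35,200.85),(292.75,210.85),(276.25,220.85))]
print(W,[np.linalg.norm(W[i]-W[i+1]) for i in(0,1)])
d=(W[2]-W[0])[:2];th=np.arctan2(-d[0],d[1]);print('yaw',th)
R=np.array([[np.cos(th),-np.sin(th)],[np.sin(th),np.cos(th)]])
org=W[1][:2]-R@[.032,0];print('org',org,'groove',org+R@[-.033,0])
for x,y in((58,95),(58,-95),(-58,-95),(-58,95)):
    P=[*(org+R@np.array([x,y])/1000),.026];print(x,y,np.array(P),proj(t,P),proj(s,P))
# base in top: outer ellipse z .022; recess; side check
print(onz(t,(362.5,206),.022),onz(t,(362.5,206),.01))
for x0,z in((.114,.022),):
    pass
a=np.linspace(0,6.28,60)
for c in(onz(t,(362.5,206),.020),):
    P=np.array([proj(s,[c[0]+.057*np.cos(k),c[1]+.057*np.sin(k),.022]) for k in a]);print('side base bb pred (rim)',P.min(0),P.max(0))
    P=np.array([proj(s,[c[0]+.057*np.cos(k),c[1]+.057*np.sin(k),0]) for k in a]);print(' bottom',P.min(0),P.max(0))
E
```

```text
(array([ 0.559 , -0.0511,  0.02  ]), np.float64(0.0031973523548119364))
(array([ 0.4631, -0.1053,  0.0216]), np.float64(0.0006331023359727022))
(array([0.4663, 0.1126, 0.02  ]), np.float64(0.003796345906086558))
[array([ 0.5208, -0.0313,  0.026 ]), array([0.4893, 0.0217, 0.026 ]), array([0.4581, 0.074 , 0.026 ])] [np.float64(0.061653070972461387), np.float64(0.060991195267707014)]
yaw 0.537065760503473
org [0.4618 0.0053] groove [ 0.4335 -0.0116]
58 95 [0.4631 0.1166 0.026 ] [262.6757 219.3996] [285.6941 216.0413]
58 -95 [ 0.5603 -0.0466  0.026 ] [313.8931 188.5476] [247.9957 179.9093]
-58 -95 [ 0.4606 -0.106   0.026 ] [333.5307 219.4944] [282.0168 167.2329]
-58 95 [0.3634 0.0573 0.026 ] [282.0301 250.9466] [321.3739 200.9183]
[ 0.5034 -0.1995  0.022 ] [ 0.5054 -0.2019  0.01  ]
side base bb pred (rim) [247.7829 141.4386] [284.9017 161.631 ]
 bottom [247.9972 147.3548] [284.7972 167.7088]
```

Heights come out 4–5 mm low in both areas, which is a calibration bias, so both tables are level at z=0. The plan is one tool yaw for everything, closing across the block row. I turn first, then travel to the jar.

```bash
cat > d.py <<'E'
import sys
from h import *
def delta(x,y,z,yaw=None):
    s=readout.get_state();w,a,b,c=s['ee_rot'];from scipy.spatial.transform import Rotation as Q
    R=Q.from_quat([a,b,c,w]).as_matrix();p=np.array(s['position'])
    ph=np.arctan2(R[1,0],R[0,0]);v=R.T@(np.array([x,y,z])-p)
    print('t%.1f'%s['clock'],'pos',p.round(4),'yaw %.3f'%ph,'w %.4f'%s['width'],'tool d',v.round(4),'turn',None if yaw is None else round(ph-yaw,3))
if __name__=='__main__': delta(*map(float,sys.argv[1:]))
E
for i in 1 2; do :; done
echo '{"ticks":[[0, 0, 0, -0.125], [0, 0, 0, -0.125], [0, 0, 0, -0.125], [0, 0, 0, -0.125], [0, 0, 0, -0.125]]}' > mv.in && python3 -m handwheel mv.in 0.085 30
echo '{"ticks":[[0, 0, 0, -0.125], [0, 0, 0, -0.125], [0, 0, 0, -0.125], [0, 0, 0, -0.125], [0, 0, 0, -0.125]]}' > mv.in && python3 -m handwheel mv.in
echo '{"ticks":[[0, 0, 0, -0.125], [0, 0, 0, -0.125], [0, 0, 0, -0.125], [0, 0, 0, -0.108], [0, 0, 0, 0]]}' > mv.in && python3 -m handwheel mv.in
python3 d.py 0.4135 0.379 0.2 2.108
```

```text
clock: 0.52
position: [0.2104, -0.5348, 0.2138]
ee_rot: [-0.001, 0.876, 0.482, 0.0]
contact_force: [-0.1, 0.4, -0.1]
width: 0.0852
gripper_force: 0.0
clock: 0.93
position: [0.2104, -0.5348, 0.2138]
ee_rot: [-0.0, 0.686, 0.728, 0.0]
contact_force: [0.3, 0.1, 0.6]
width: 0.0845
gripper_force: 0.0
clock: 1.35
position: [0.2104, -0.5348, 0.2138]
ee_rot: [-0.0, 0.493, 0.87, 0.0]
contact_force: [0.5, 0.2, -0.5]
width: 0.0848
gripper_force: 0.0
t1.4 pos [ 0.2104 -0.5348  0.2138] yaw 2.109 w 0.0848 tool d [0.6802 0.6431 0.0147] turn 0.001
```

```bash
echo '{"ticks":[[0.0283, 0.0268, 0, 0], [0.0283, 0.0268, 0, 0], [0.0283, 0.0268, 0, 0], [0.0283, 0.0268, 0, 0], [0.0283, 0.0268, 0, 0]]}' > mv.in && python3 -m handwheel mv.in >/dev/null
echo '{"ticks":[[0.0283, 0.0268, 0, 0], [0.0283, 0.0268, 0, 0], [0.0283, 0.0268, 0, 0], [0.0283, 0.0268, 0, 0], [0.0283, 0.0268, 0, 0]]}' > mv.in && python3 -m handwheel mv.in >/dev/null
echo '{"ticks":[[0.0283, 0.0268, 0, 0], [0.0283, 0.0268, 0, 0], [0.0283, 0.0268, 0, 0], [0.0283, 0.0268, 0, 0], [0.0283, 0.0268, 0, 0]]}' > mv.in && python3 -m handwheel mv.in >/dev/null
echo '{"ticks":[[0.0283, 0.0268, 0, 0], [0.0283, 0.0268, 0, 0], [0.0283, 0.0268, 0, 0], [0.0283, 0.0268, 0, 0], [0.0283, 0.0268, 0, 0]]}' > mv.in && python3 -m handwheel mv.in >/dev/null
echo '{"ticks":[[0.0283, 0.0268, 0, 0], [0.0283, 0.0268, 0, 0], [0.0283, 0.0268, 0, 0], [0.0283, 0.0268, 0, 0], [0, 0, 0, 0]]}' > mv.in && python3 -m handwheel mv.in 
python3 d.py 0.4135 0.379 0.15 2.108
python3 - <<'E'
from m import *
s=grab('side','s1');t=grab('top','t1')
p=readout.get_state()['position']
for d in(s,t):print(proj(d,p),proj(d,[p[0],p[1],p[2]-.02]))
A=cv2.resize(s['img'][180:330,240:400,::-1],None,fx=4,fy=4,interpolation=2);cv2.imwrite('pics/s1c.png',A)
E
```

```text
clock: 3.43
position: [0.4173, 0.3843, 0.2132]
ee_rot: [-0.001, 0.494, 0.87, 0.002]
contact_force: [0.2, -0.4, 1.6]
width: 0.085
gripper_force: 0.0
t3.4 pos [0.4173 0.3843 0.2132] yaw 2.109 w 0.0850 tool d [-0.0028 -0.0062  0.0632] turn 0.001
[319.20312998 227.84636123] [318.64032852 235.38387199]
[167.50448436 227.98063124] [168.87238728 228.85678232]
```

View pics/s1c.png

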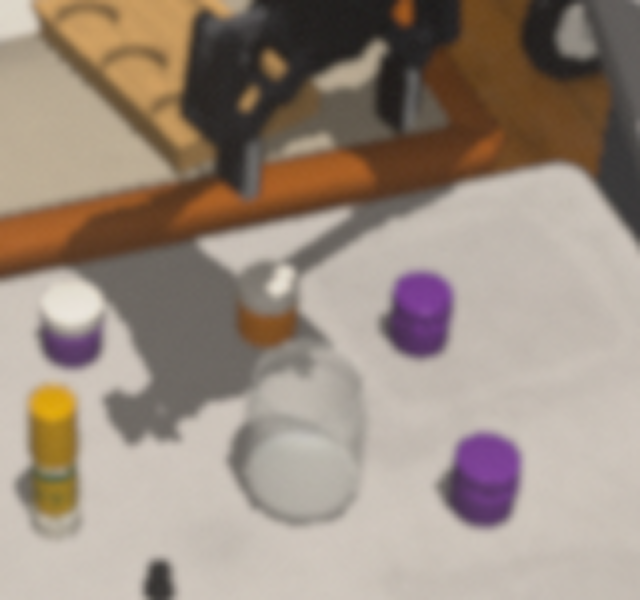

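The side crop shows the open fingers, with tips at side px (302,227) and (342,212), above and beyond the jar. I check this against the projected positions.

```bash
python3 - <<'E'
from m import *
s=load('s1');p=readout.get_state()['position'];print(p,readout.get_state()['clock'])
u=np.array([.859,.51,0])
for k in(.0425,.05,-.0425,-.05):
    for dz in(0,.009,.022):print(k,dz,proj(s,p+k*u-[0,0,dz]))
E
```

```text
[0.41539634 0.3783369  0.21320582] 3.5333
0.0425 0 [301.66852112 235.73758917]
0.0425 0.009 [301.50683239 239.17091102]
0.0425 0.022 [301.27644583 244.06297236]
0.05 0 [298.50664538 237.16055118]
0.05 0.009 [298.36215177 240.59707437]
0.05 0.022 [298.15627527 245.4934801 ]
-0.0425 0 [336.11241865 220.23655068]
-0.0425 0.009 [335.77086773 223.63161866]
-0.0425 0.022 [335.28396446 228.47151111]
-0.05 0 [339.03400989 218.92172566]
-0.05 0.009 [338.67783102 222.31326395]
-0.05 0.022 [338.17005383 227.14832282]
```

```bash
python3 - <<'E'
from m import *
t=grab('top','t2');s=grab('side','s2');p=readout.get_state()['position'];print(p)
u=np.array([.859,.51,0])
A=cv2.resize(t['img'][185:275,120:240,::-1],None,fx=5,fy=5,interpolation=2)[:400,:450];B=cv2.resize(s['img'][180:280,290:360,::-1],None,fx=5,fy=5,interpolation=2)
for im,d,o,f in((A,t,(120,185),5),(B,s,(290,180),5)):
    for k,dz in((0,0),(.0425,.009),(-.0425,.009),(.0425,0),(-.0425,0)):
        q=((proj(d,p+k*u-[0,0,dz])-o)*f).astype(int);cv2.circle(im,tuple(map(int,q)),3,(0,0,255) if dz else (0,255,0),-1)
C=np.zeros((500,800,3),np.uint8);C[:400,:450]=A;C[:500,450:800]=B;cv2.imwrite('pics/chk.png',C)
E
```

```text
[0.41507641 0.37645788 0.21378925]
```

View pics/chk.png

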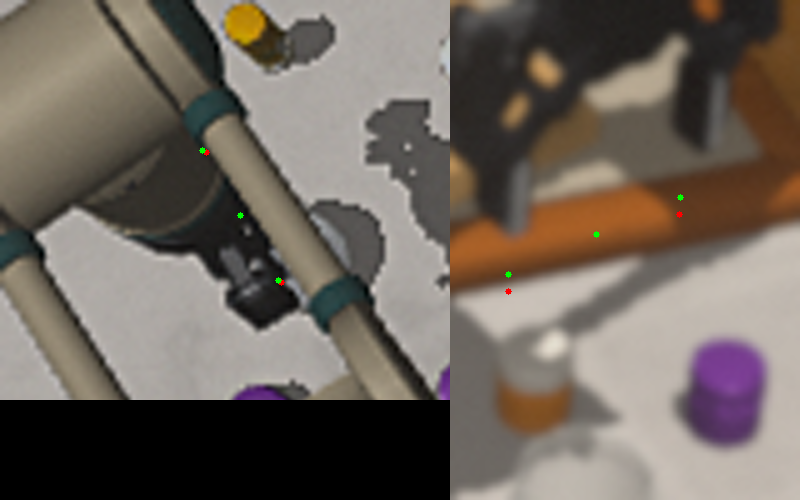

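```bash
python3 - <<'E'
from m import *
t,s=load('t2'),load('s2')
for a in((172.4,245),(174,247),(170,243)):
    for b in((343,210),(339,206)):print(a,b,*two(t,a,s,b))
for z in(.18,.2,.22,.24):print(z,onz(s,(343,210),z),onz(s,(303,227),z),'top',onz(t,(173,246),z))
E
```

```text
(172.4, 245) (343, 210) [0.36663692 0.35867823 0.24080125] 0.0019755789777848006
(172.4, 245) (339, 206) [0.3703413  0.3562985  0.24822125] 0.010966866441868279
(174, 247) (343, 210) [0.36358617 0.35449663 0.23684866] 0.006163047481223961
(174, 247) (339, 206) [0.36733142 0.35214376 0.24438103] 0.015185742667999802
(170, 243) (343, 210) [0.36980653 0.36465728 0.24618713] 0.0016797518637970284
(170, 243) (339, 206) [0.37346194 0.36224966 0.25347769] 0.007256953890362703
0.18 [0.35152764 0.28466696 0.18      ] [0.44265798 0.33671349 0.18      ] top [0.36841045 0.36832525 0.18      ]
0.2 [0.35680854 0.30891503 0.2       ] [0.44534913 0.35948249 0.2       ] top [0.36661914 0.36468272 0.2       ]
0.22 [0.36208944 0.3331631  0.22      ] [0.44804027 0.3822515  0.22      ] top [0.36482784 0.3610402  0.22      ]
0.24 [0.36737034 0.35741117 0.24      ] [0.45073142 0.4050205  0.24      ] top [0.36303654 0.35739768 0.24      ]
```

The tips triangulate to about z=0.238, laterally consistent with the reading but higher than expected. I lower 60 mm, still clear of the jar, and recheck.

```bash
echo '{"ticks":[[0, 0, 0.03, 0], [0, 0, 0.03, 0], [0, 0, 0, 0], [0, 0, 0, 0]]}' > mv.in && python3 -m handwheel mv.in
python3 - <<'E'
from m import *
s=grab('side','s3');t=grab('top','t3');p=readout.get_state()['position'];print(p)
B=cv2.resize(s['img'][180:300,270:370,::-1],None,fx=4,fy=4,interpolation=2);A=cv2.resize(t['img'][190:270,140:240,::-1],None,fx=4,fy=4,interpolation=2)
C=np.zeros((480,800,3),np.uint8);C[:,:400]=B;C[:320,400:]=A;cv2.imwrite('pics/c3.png',C)
E
```

```text
clock: 3.97
position: [0.4146, 0.3754, 0.1536]
ee_rot: [-0.001, 0.495, 0.869, -0.002]
contact_force: [0.9, -0.5, -0.2]
width: 0.0851
gripper_force: 0.0
[0.41662824 0.37729085 0.15607621]
```

View pics/c3.png

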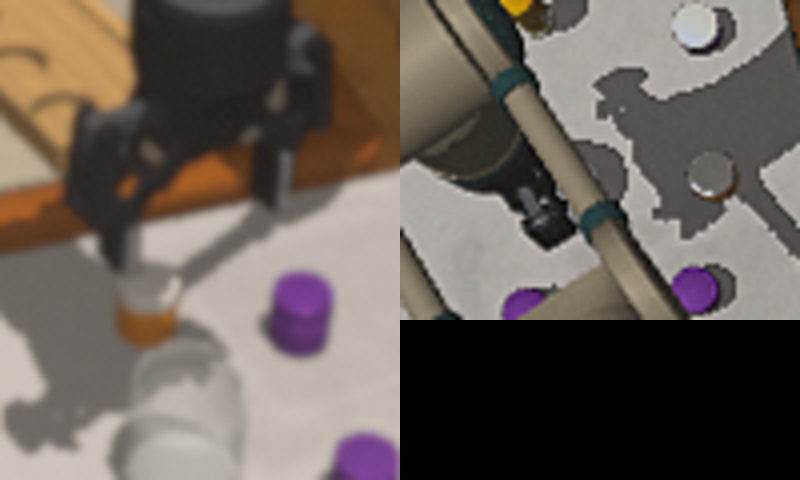

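Tips are at side px (301,247) and (339,232), so the offset is consistent. A gentle touch test settles the height: I descend to TCP z≈0.085 and close lightly.

```bash
echo '{"ticks":[[0, 0, 0.035, 0], [0, 0, 0.034, 0], [0, 0, 0, 0], [0, 0, 0, 0]]}' > mv.in && python3 -m handwheel mv.in
python3 - <<'E'
from m import *
s=load('s3');p=np.array([.4146,.3754,.1536]);u=np.array([.859,.51,0])
for k in(.048,-.048):print([proj(s,p+k*u+[0,0,z]).round(1) for z in(-.009,0,.015,.025,.035)])
E
echo '{"ticks":[[0, 0, 0, 0], [0, 0, 0, 0], [0, 0, 0, 0], [0, 0, 0, 0], [0, 0, 0, 0]]}' > mv.in && python3 -m handwheel mv.in 0.06 20
```

```text
clock: 4.4
position: [0.4157, 0.3772, 0.0858]
ee_rot: [-0.0, 0.494, 0.869, -0.001]
contact_force: [0.6, 0.5, 0.2]
width: 0.0846
gripper_force: 0.0
[array([298.5, 261. ]), array([298.7, 257.8]), array([298.9, 252.4]), array([299.1, 248.7]), array([299.2, 245. ])]
[array([335.9, 243.3]), array([336.2, 240.1]), array([336.7, 234.8]), array([337.1, 231.2]), array([337.5, 227.5])]
clock: 4.82
position: [0.4162, 0.3779, 0.0863]
ee_rot: [0.0, 0.494, 0.869, 0.001]
contact_force: [0.8, 0.2, -0.2]
width: 0.0601
gripper_force: 0.0
```

It closed to 60 mm without contact, so the tips are indeed above the 84 mm jar and the picture is right about the height. I reopen, go lower and test again.

```bash
echo '{"ticks":[[0, 0, 0, 0], [0, 0, 0, 0], [0, 0, 0, 0], [0, 0, 0, 0]]}' > mv.in && python3 -m handwheel mv.in 0.085 20
echo '{"ticks":[[0, 0, 0.018, 0], [0, 0, 0.018, 0], [0, 0, 0, 0], [0, 0, 0, 0]]}' > mv.in && python3 -m handwheel mv.in 
echo '{"ticks":[[0, 0, 0, 0], [0, 0, 0, 0], [0, 0, 0, 0], [0, 0, 0, 0], [0, 0, 0, 0]]}' > mv.in && python3 -m handwheel mv.in 0.06 20
python3 - <<'E'
from m import *
s=grab('side','s4');t=grab('top','t4');p=readout.get_state()['position'];print(p)
B=cv2.resize(s['img'][200:320,270:370,::-1],None,fx=5,fy=5,interpolation=2);A=cv2.resize(t['img'][200:260,150:210,::-1],None,fx=5,fy=5,interpolation=2)
C=np.zeros((600,800,3),np.uint8);C[:,:500]=B;C[:300,500:]=A;cv2.imwrite('pics/c4.png',C)
E
```

```text
clock: 5.15
position: [0.4157, 0.3775, 0.0852]
ee_rot: [-0.0, 0.494, 0.869, -0.0]
contact_force: [-0.7, -0.3, 0.6]
width: 0.0848
gripper_force: 0.0
clock: 5.48
position: [0.415, 0.377, 0.0485]
ee_rot: [-0.001, 0.494, 0.869, -0.001]
contact_force: [1.6, -0.4, 0.5]
width: 0.0852
gripper_force: 0.0
clock: 5.9
position: [0.4161, 0.3779, 0.0503]
ee_rot: [0.0, 0.494, 0.869, 0.001]
contact_force: [-2.1, -0.1, 6.2]
width: 0.0604
gripper_force: 9.5
[0.41611603 0.37783943 0.05032245]
```

View pics/c4.png

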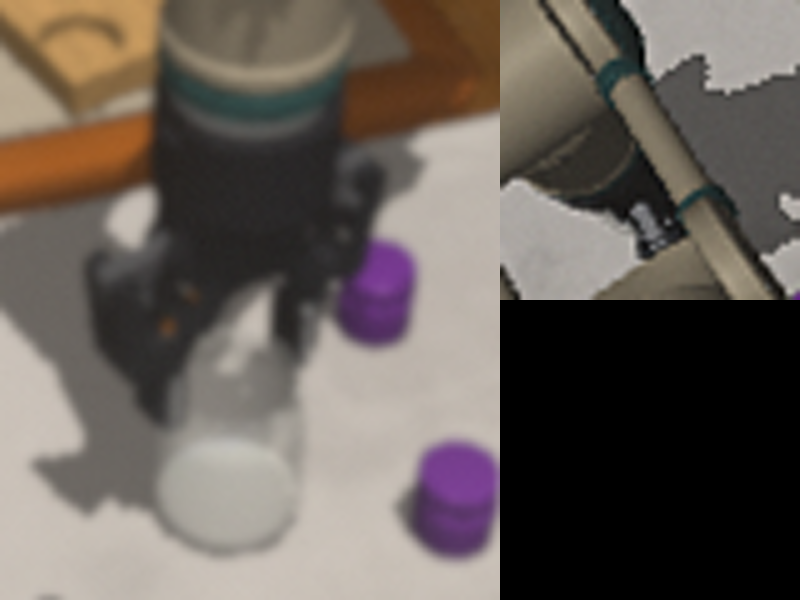

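```bash
python3 - <<'E'
from m import *
s=load('s4');p=np.array([.4161,.3778,0]);u=np.array([.859,.51,0])
for k in(.034,.04,-.034,-.04):print(k,[(z,*proj(s,p+k*u+[0,0,z]).round(1)) for z in(.025,.035,.05,.065,.08)])
j=np.array([.4135,.379,0]);print([(z,*proj(s,j+[0,0,z]).round(1)) for z in(0,.06,.084)])
E
python3 d.py .4135 .379 .04
```

```text
0.034 [(0.025, np.float64(301.5), np.float64(298.5)), (0.035, np.float64(301.6), np.float64(295.4)), (0.05, np.float64(301.9), np.float64(290.7)), (0.065, np.float64(302.1), np.float64(286.0)), (0.08, np.float64(302.4), np.float64(281.1))]
0.04 [(0.025, np.float64(299.2), np.float64(299.7)), (0.035, np.float64(299.4), np.float64(296.6)), (0.05, np.float64(299.6), np.float64(291.9)), (0.065, np.float64(299.8), np.float64(287.1)), (0.08, np.float64(300.1), np.float64(282.3))]
-0.034 [(0.025, np.float64(326.3), np.float64(285.7)), (0.035, np.float64(326.6), np.float64(282.7)), (0.05, np.float64(327.0), np.float64(278.0)), (0.065, np.float64(327.5), np.float64(273.2)), (0.08, np.float64(328.0), np.float64(268.4))]
-0.04 [(0.025, np.float64(328.4), np.float64(284.6)), (0.035, np.float64(328.7), np.float64(281.6)), (0.05, np.float64(329.2), np.float64(276.9)), (0.065, np.float64(329.7), np.float64(272.1)), (0.08, np.float64(330.1), np.float64(267.3))]
[(0, np.float64(314.7), np.float64(300.0)), (0.06, np.float64(316.1), np.float64(281.5)), (0.084, np.float64(316.7), np.float64(273.7))]
t6.0 pos [0.4161 0.3778 0.0503] yaw 2.108 w 0.0603 tool d [ 0.0023 -0.0017  0.0103] turn None
```

In this crop the tips pinch the jar's upper part at side px (301,284) and (329,272), which is z≈0.07 while the TCP reads 0.050. So the tips stand about 19–25 mm above the reading, roughly 34 mm off the text. I work with that offset: open and descend further while watching the force.

```bash
echo '{"ticks":[[0, 0, 0, 0], [0, 0, 0, 0], [0, 0, 0, 0], [0, 0, 0, 0]]}' > mv.in && python3 -m handwheel mv.in 0.085 20
echo '{"ticks":[[0.0023, -0.0017, 0.01, 0], [0, 0, 0.01, 0], [0, 0, 0, 0]]}' > mv.in && python3 -m handwheel mv.in 
echo '{"ticks":[[0, 0, 0.012, 0], [0, 0, 0, 0]]}' > mv.in && python3 -m handwheel mv.in
echo '{"ticks":[[0, 0, 0, 0], [0, 0, 0, 0], [0, 0, 0, 0], [0, 0, 0, 0], [0, 0, 0, 0]]}' > mv.in && python3 -m handwheel mv.in 0.055 25
```

```text
clock: 6.33
position: [0.4157, 0.3775, 0.049]
ee_rot: [0.0, 0.494, 0.869, -0.0]
contact_force: [0.5, -0.3, -0.1]
width: 0.0852
gripper_force: 0.0
clock: 6.58
position: [0.4112, 0.3774, 0.0266]
ee_rot: [-0.001, 0.494, 0.869, -0.002]
contact_force: [-0.8, 1.1, -0.8]
width: 0.085
gripper_force: 0.0
clock: 6.75
position: [0.4116, 0.3776, 0.0151]
ee_rot: [-0.001, 0.494, 0.869, -0.002]
contact_force: [-0.8, -0.2, 0.3]
width: 0.0852
gripper_force: 0.0
clock: 7.17
position: [0.4132, 0.3787, 0.0174]
ee_rot: [0.0, 0.494, 0.869, 0.0]
contact_force: [0.3, 0.1, -1.8]
width: 0.0658
gripper_force: 28.1
```

Gripped at 66 mm. Lift, then work out the way to the base.

```bash
echo '{"ticks":[[0, 0, -0.01, 0], [0, 0, -0.03, 0], [0, 0, -0.035, 0], [0, 0, -0.035, 0], [0, 0, 0, 0]]}' > mv.in && python3 -m handwheel mv.in 
python3 d.py .5045 -.199 .127 2.108
```

```text
clock: 7.58
position: [0.4172, 0.3817, 0.1352]
ee_rot: [0.003, 0.494, 0.869, 0.007]
contact_force: [1.1, -0.1, -0.6]
width: 0.0663
gripper_force: 29.0
t7.6 pos [0.4172 0.3817 0.1352] yaw 2.108 w 0.0663 tool d [-0.5436 -0.2222  0.0043] turn -0.0
```

```bash
echo '{"ticks":[[-0.0362, -0.0145, 0, 0], [-0.0362, -0.0145, 0, 0], [-0.0362, -0.0145, 0, 0], [-0.0362, -0.0145, 0, 0], [-0.0362, -0.0145, 0, 0]]}' > mv.in && python3 -m handwheel mv.in >/dev/null
echo '{"ticks":[[-0.0362, -0.0145, 0, 0], [-0.0362, -0.0145, 0, 0], [-0.0362, -0.0145, 0, 0], [-0.0362, -0.0145, 0, 0], [-0.0362, -0.0145, 0, 0]]}' > mv.in && python3 -m handwheel mv.in >/dev/null
echo '{"ticks":[[-0.0362, -0.0145, 0, 0], [-0.0362, -0.0145, 0, 0], [-0.0362, -0.0145, 0, 0], [-0.025, -0.01, 0, 0], [-0.0112, -0.0045, 0, 0]]}' > mv.in && python3 -m handwheel mv.in
echo '{"ticks":[[0, 0, 0, 0], [0, 0, 0, 0], [0, 0, 0, 0], [0, 0, 0, 0], [0, 0, 0, 0]]}' > mv.in && python3 -m handwheel mv.in
python3 d.py .5045 -.199 .06 2.108
```

```text
clock: 8.83
position: [0.4988, -0.1648, 0.1278]
ee_rot: [0.001, 0.496, 0.869, -0.001]
contact_force: [0.3, -0.2, -0.2]
width: 0.0655
gripper_force: 28.9
clock: 9.25
position: [0.4976, -0.1591, 0.1274]
ee_rot: [-0.0, 0.493, 0.87, 0.0]
contact_force: [-0.1, -0.3, -0.8]
width: 0.0659
gripper_force: 28.9
t9.2 pos [ 0.4976 -0.1591  0.1274] yaw 2.110 w 0.0659 tool d [-0.0378 -0.0146  0.0674] turn 0.002
```

```bash
echo '{"ticks":[[-0.025, -0.01, 0, 0], [-0.0128, -0.0046, 0, 0], [0, 0, 0.03, 0], [0, 0, 0.025, 0], [0, 0, 0, 0]]}' > mv.in && python3 -m handwheel mv.in
echo '{"ticks":[[0, 0, 0, 0], [0, 0, 0, 0], [0, 0, 0, 0]]}' > mv.in && python3 -m handwheel mv.in
python3 d.py .5045 -.199 .06 2.108
python3 - <<'E'
from m import *
s=grab('side','s5');t=grab('top','t5');p=readout.get_state()['position']
c=np.array([.5045,-.199,0])
for d,n in((s,'S'),(t,'T')):print(n,'base rim',proj(d,c+[0,0,.022]),'jar bottom',proj(d,[p[0],p[1],p[2]-.017]))
B=cv2.resize(s['img'][110:180,230:310,::-1],None,fx=5,fy=5,interpolation=2);A=cv2.resize(t['img'][165:235,325:405,::-1],None,fx=5,fy=5,interpolation=2)
cv2.imwrite('pics/c5.png',np.hstack([B,A]))
E
```

```text
clock: 9.67
position: [0.5014, -0.1987, 0.0682]
ee_rot: [-0.005, 0.494, 0.869, 0.0]
contact_force: [-1.5, 0.4, -2.1]
width: 0.0659
gripper_force: 29.1
clock: 9.92
position: [0.5061, -0.2011, 0.0739]
ee_rot: [0.002, 0.494, 0.869, 0.0]
contact_force: [0.4, 0.8, -0.8]
width: 0.0656
gripper_force: 29.1
t9.9 pos [ 0.5061 -0.2011  0.0739] yaw 2.108 w 0.0656 tool d [ 0.0026 -0.0003  0.0139] turn 0.0
S base rim [266.10657547 151.42214047] jar bottom [265.56446389 141.35369097]
T base rim [362.3199146  205.65243108] jar bottom [365.06383221 203.36344705]
```

View pics/c5.png

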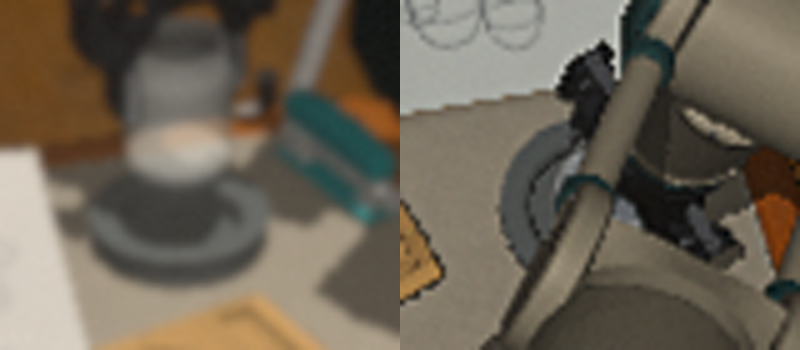

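The side crop shows the jar bottom at px (265.8,141), as predicted, right over the base (centre x≈265.4). I shift +3 mm along tool x and +1 mm along tool y and descend gently.

```bash
echo '{"ticks":[[0.003, 0.001, 0, 0], [0, 0, 0.015, 0], [0, 0, 0.012, 0], [0, 0, 0, 0], [0, 0, 0, 0]]}' > mv.in && python3 -m handwheel mv.in
echo '{"ticks":[[0, 0, 0.005, 0], [0, 0, 0.005, 0], [0, 0, 0, 0], [0, 0, 0, 0]]}' > mv.in && python3 -m handwheel mv.in
python3 d.py .5055 -.198 .021
```

```text
clock: 10.43
position: [0.5037, -0.1972, 0.0454]
ee_rot: [-0.0, 0.494, 0.869, 0.0]
contact_force: [-0.1, 0.2, -0.8]
width: 0.0656
gripper_force: 29.1
clock: 10.77
position: [0.5039, -0.1975, 0.0352]
ee_rot: [-0.0, 0.494, 0.869, -0.0]
contact_force: [-0.8, -0.2, -0.6]
width: 0.0659
gripper_force: 29.1
t10.8 pos [ 0.5039 -0.1975  0.0352] yaw 2.108 w 0.0659 tool d [-0.0012  0.0011  0.0142] turn None
```

```bash
echo '{"ticks":[[-0.001, 0.001, 0.004, 0], [0, 0, 0.002, 0], [0, 0, 0, 0], [0, 0, 0, 0]]}' > mv.in && python3 -m handwheel mv.in
echo '{"ticks":[[0, 0, 0.003, 0], [0, 0, 0.002, 0], [0, 0, 0, 0], [0, 0, 0, 0]]}' > mv.in && python3 -m handwheel mv.in
echo '{"ticks":[[0, 0, 0.002, 0], [0, 0, 0, 0], [0, 0, 0, 0]]}' > mv.in && python3 -m handwheel mv.in
```

```text
clock: 11.1
position: [0.5053, -0.1979, 0.0291]
ee_rot: [-0.0, 0.494, 0.869, -0.0]
contact_force: [-0.8, 0.8, -0.3]
width: 0.0657
gripper_force: 29.1
clock: 11.43
position: [0.5052, -0.1978, 0.0241]
ee_rot: [-0.0, 0.494, 0.869, -0.0]
contact_force: [0.9, 1.4, -1.2]
width: 0.066
gripper_force: 29.1
clock: 11.68
position: [0.5053, -0.1979, 0.0222]
ee_rot: [-0.0, 0.494, 0.869, -0.0]
contact_force: [0.0, -0.2, -1.3]
width: 0.0654
gripper_force: 29.1
```

```bash
echo '{"ticks":[[0, 0, 0.001, 0], [0, 0, 0, 0], [0, 0, 0, 0]]}' > mv.in && python3 -m handwheel mv.in
echo '{"ticks":[[0, 0, 0.001, 0], [0, 0, 0, 0], [0, 0, 0, 0]]}' > mv.in && python3 -m handwheel mv.in
```

```text
clock: 11.93
position: [0.5056, -0.198, 0.0214]
ee_rot: [0.0, 0.494, 0.869, -0.0]
contact_force: [-0.2, 0.3, -1.1]
width: 0.0653
gripper_force: 29.2
clock: 12.18
position: [0.5056, -0.198, 0.0214]
ee_rot: [0.0, 0.494, 0.869, -0.0]
contact_force: [-0.6, 0.3, 6.6]
width: 0.0659
gripper_force: 29.9
```

Contact at 6.6 N at the expected height, so the jar is seated. Release, rise and head for the orange pot.

```bash
echo '{"ticks":[[0, 0, -0.0005, 0], [0, 0, 0, 0], [0, 0, 0, 0], [0, 0, 0, 0], [0, 0, 0, 0]]}' > mv.in && python3 -m handwheel mv.in 0.085 25
echo '{"ticks":[[0, 0, -0.02, 0], [0, 0, -0.035, 0], [0, 0, -0.035, 0], [0, 0, -0.03, 0], [0, 0, 0, 0]]}' > mv.in && python3 -m handwheel mv.in
echo '{"ticks":[[0.036, 0.0132, 0, 0], [0.036, 0.0132, 0, 0], [0.036, 0.0132, 0, 0], [0.036, 0.0132, 0, 0], [0.036, 0.0132, 0, 0]]}' > mv.in && python3 -m handwheel mv.in 0.06 >/dev/null
echo '{"ticks":[[0.036, 0.0132, 0, 0], [0.036, 0.0132, 0, 0], [0.036, 0.0132, 0, 0], [0.036, 0.0132, 0, 0], [0.036, 0.0132, 0, 0]]}' > mv.in && python3 -m handwheel mv.in >/dev/null
echo '{"ticks":[[0.036, 0.0132, 0, 0], [0.02, 0.008, 0, 0], [0, 0, 0, 0], [0, 0, 0, 0], [0, 0, 0, 0]]}' > mv.in && python3 -m handwheel mv.in
python3 d.py .4205 .258 .06 2.108
python3 - <<'E'
from m import *
t=grab('top','t6');s=grab('side','s6')
np.set_printoptions(precision=1,suppress=True)
c=np.array([.5055,-.198,0])
print('jar bottom pred',proj(t,c+[0,0,.004]),'rim',proj(t,c+[0,0,.088]))
for d,b in((t,(338,180,390,230)),(s,(240,132,292,172))):
    for o in comps(d,b,lambda h,S,v:(v<115)&(S<60),30):print(o[0],o[1],o[2],o[3])
E
```

```text
clock: 12.6
position: [0.5054, -0.1979, 0.0206]
ee_rot: [-0.0, 0.494, 0.869, -0.0]
contact_force: [-0.1, 1.2, -0.1]
width: 0.0849
gripper_force: 0.0
clock: 13.02
position: [0.5093, -0.2, 0.1471]
ee_rot: [0.006, 0.494, 0.869, 0.0]
contact_force: [0.8, -0.1, -0.2]
width: 0.0849
gripper_force: 0.0
clock: 14.27
position: [0.424, 0.2372, 0.1403]
ee_rot: [-0.0, 0.494, 0.869, -0.001]
contact_force: [0.3, -0.4, 0.2]
width: 0.0599
gripper_force: 0.0
t14.3 pos [0.424  0.2372 0.1403] yaw 2.108 w 0.0599 tool d [0.0197 0.0077 0.0803] turn 0.0
jar bottom pred [360.9 206.3] rim [366.  201.7]
[362.7 205.8] [344.1 188.1] [36.8 35.5] 902.875
[288.7 137.7] [284.9 131.6] [ 6.8 10.8] 38.5
[264.8 158. ] [247.9 145.6] [34.8 21.2] 357.25
```

```bash
echo '{"ticks":[[0.0197, 0.0077, 0.02, 0], [0, 0, 0.03, 0], [0, 0, 0.03, 0], [0, 0, 0.02, 0], [0, 0, 0, 0]]}' > mv.in && python3 -m handwheel mv.in
echo '{"ticks":[[0, 0, 0, 0], [0, 0, 0, 0]]}' > mv.in && python3 -m handwheel mv.in
python3 d.py .4205 .258 .004 2.108
```

```text
clock: 14.78
position: [0.4179, 0.2561, 0.0372]
ee_rot: [-0.003, 0.495, 0.869, -0.004]
contact_force: [0.0, -0.1, 0.2]
width: 0.0601
gripper_force: 0.0
clock: 14.95
position: [0.4221, 0.2585, 0.0418]
ee_rot: [0.001, 0.495, 0.869, 0.001]
contact_force: [0.5, 0.0, 0.2]
width: 0.0601
gripper_force: 0.0
t14.9 pos [0.4221 0.2585 0.0418] yaw 2.106 w 0.0601 tool d [ 0.0004 -0.0017  0.0378] turn -0.002
```

```bash
echo '{"ticks":[[0, -0.0005, 0.02, 0], [0, 0, 0.01, 0], [0, 0, 0.006, 0], [0, 0, 0, 0], [0, 0, 0, 0]]}' > mv.in && python3 -m handwheel mv.in
echo '{"ticks":[[0, 0, 0, 0], [0, 0, 0, 0], [0, 0, 0, 0], [0, 0, 0, 0], [0, 0, 0, 0]]}' > mv.in && python3 -m handwheel mv.in 0.028 30
```

```text
clock: 15.37
position: [0.4213, 0.2587, 0.0058]
ee_rot: [0.001, 0.494, 0.869, 0.001]
contact_force: [-0.9, -0.2, -0.9]
width: 0.06
gripper_force: 0.0
clock: 15.78
position: [0.4212, 0.2589, 0.0059]
ee_rot: [0.001, 0.494, 0.869, 0.001]
contact_force: [-0.7, -0.5, 5.9]
width: 0.0359
gripper_force: 29.7
```

Pot gripped at 36 mm. Lift and go to the well nearest the base at (0.522,−0.0304).

```bash
echo '{"ticks":[[0, 0, -0.01, 0], [0, 0, -0.03, 0], [0, 0, -0.03, 0], [0, 0, -0.03, 0], [0, 0, 0, 0]]}' > mv.in && python3 -m handwheel mv.in
echo '{"ticks":[[-0.037, -0.0077, 0, 0], [-0.037, -0.0077, 0, 0], [-0.037, -0.0077, 0, 0], [-0.037, -0.0077, 0, 0], [-0.037, -0.0077, 0, 0]]}' > mv.in && python3 -m handwheel mv.in >/dev/null
echo '{"ticks":[[-0.037, -0.0077, 0, 0], [-0.037, -0.0077, 0, 0], [-0.037, -0.0077, 0, 0], [0, 0, 0, 0], [0, 0, 0, 0]]}' > mv.in && python3 -m handwheel mv.in>/dev/null
echo '{"ticks":[[0, 0, 0, 0], [0, 0, 0, 0], [0, 0, 0, 0]]}' > mv.in && python3 -m handwheel mv.in
python3 d.py .522 -.0304 .05 2.108
```

```text
clock: 16.2
position: [0.4243, 0.2604, 0.1104]
ee_rot: [0.004, 0.494, 0.869, 0.005]
contact_force: [0.6, 0.3, 0.3]
width: 0.0355
gripper_force: 30.2
clock: 17.28
position: [0.5181, -0.0259, 0.1047]
ee_rot: [-0.0, 0.493, 0.87, -0.0]
contact_force: [0.0, 0.1, 0.1]
width: 0.0353
gripper_force: 30.2
t17.3 pos [ 0.5181 -0.0259  0.1047] yaw 2.110 w 0.0353 tool d [-0.0059  0.0011  0.0547] turn 0.002
```

```bash
echo '{"ticks":[[-0.0059, 0.0011, 0.01, 0], [0, 0, 0.025, 0], [0, 0, 0.02, 0], [0, 0, 0, 0], [0, 0, 0, 0]]}' > mv.in && python3 -m handwheel mv.in
echo '{"ticks":[[0, 0, 0, 0], [0, 0, 0, 0], [0, 0, 0, 0]]}' > mv.in && python3 -m handwheel mv.in
python3 d.py .522 -.0304 .022 2.108
```

```text
clock: 17.7
position: [0.5218, -0.0312, 0.0486]
ee_rot: [-0.001, 0.494, 0.87, -0.001]
contact_force: [-1.2, -0.2, 0.6]
width: 0.0357
gripper_force: 30.3
clock: 17.95
position: [0.5238, -0.0319, 0.051]
ee_rot: [0.001, 0.494, 0.869, 0.0]
contact_force: [-0.3, 0.3, -1.0]
width: 0.0358
gripper_force: 30.3
t17.9 pos [ 0.5238 -0.0319  0.051 ] yaw 2.108 w 0.0358 tool d [ 0.0023 -0.0009  0.0289] turn 0.0
```

```bash
echo '{"ticks":[[0.001, -0.0005, 0.015, 0], [0, 0, 0.01, 0], [0, 0, 0, 0], [0, 0, 0, 0]]}' > mv.in && python3 -m handwheel mv.in
echo '{"ticks":[[0, 0, 0.003, 0], [0, 0, 0, 0], [0, 0, 0, 0]]}' > mv.in && python3 -m handwheel mv.in
python3 d.py .522 -.0304 .017 2.108
```

```text
clock: 18.28
position: [0.5215, -0.0312, 0.0245]
ee_rot: [-0.0, 0.494, 0.869, -0.0]
contact_force: [-0.4, 0.3, -0.4]
width: 0.0358
gripper_force: 30.3
clock: 18.53
position: [0.5221, -0.0313, 0.022]
ee_rot: [0.0, 0.494, 0.869, 0.0]
contact_force: [-0.6, -0.8, -1.9]
width: 0.036
gripper_force: 30.3
t18.5 pos [ 0.5221 -0.0313  0.022 ] yaw 2.108 w 0.0360 tool d [0.0008 0.0004 0.005 ] turn -0.0
```

```bash
echo '{"ticks":[[0.0005, 0, 0.003, 0], [0, 0, 0.001, 0], [0, 0, 0, 0], [0, 0, 0, 0]]}' > mv.in && python3 -m handwheel mv.in
echo '{"ticks":[[0, 0, 0.0015, 0], [0, 0, 0, 0], [0, 0, 0, 0]]}' > mv.in && python3 -m handwheel mv.in
```

```text
clock: 18.87
position: [0.5215, -0.0308, 0.0177]
ee_rot: [-0.0, 0.494, 0.869, -0.0]
contact_force: [-0.0, -0.6, -0.4]
width: 0.0357
gripper_force: 30.3
clock: 19.12
position: [0.5218, -0.0309, 0.0169]
ee_rot: [0.0, 0.494, 0.869, 0.0]
contact_force: [-0.4, 0.4, 4.9]
width: 0.0358
gripper_force: 30.7
```

Touched down at the predicted height. Release and fetch the second pot.

```bash
echo '{"ticks":[[0, 0, -0.0005, 0], [0, 0, 0, 0], [0, 0, 0, 0], [0, 0, 0, 0]]}' > mv.in && python3 -m handwheel mv.in 0.06 30
echo '{"ticks":[[0, 0, -0.015, 0], [0, 0, -0.03, 0], [0, 0, -0.03, 0], [0, 0, -0.02, 0], [0, 0, 0, 0]]}' > mv.in && python3 -m handwheel mv.in
echo '{"ticks":[[0.0315, 0.0208, 0, 0], [0.0315, 0.0208, 0, 0], [0.0315, 0.0208, 0, 0], [0.0315, 0.0208, 0, 0], [0.0315, 0.0208, 0, 0]]}' > mv.in && python3 -m handwheel mv.in >/dev/null
echo '{"ticks":[[0.0315, 0.0208, 0, 0], [0.0315, 0.0208, 0, 0], [0.0315, 0.0208, 0, 0], [0, 0, 0, 0], [0, 0, 0, 0]]}' > mv.in && python3 -m handwheel mv.in >/dev/null
echo '{"ticks":[[0, 0, 0, 0], [0, 0, 0, 0], [0, 0, 0, 0]]}' > mv.in && python3 -m handwheel mv.in
python3 d.py .536 .2705 .045 2.108
```

```text
clock: 19.45
position: [0.5215, -0.0308, 0.0166]
ee_rot: [-0.0, 0.494, 0.869, -0.0]
contact_force: [0.8, 1.0, -0.5]
width: 0.0601
gripper_force: 0.0
clock: 19.87
position: [0.5249, -0.0314, 0.1161]
ee_rot: [0.004, 0.494, 0.869, 0.001]
contact_force: [0.4, -0.2, 0.1]
width: 0.0602
gripper_force: 0.0
clock: 20.95
position: [0.5355, 0.2693, 0.1115]
ee_rot: [-0.0, 0.495, 0.869, -0.001]
contact_force: [-0.3, 0.6, 0.3]
width: 0.0598
gripper_force: 0.0
t20.9 pos [0.5355 0.2693 0.1115] yaw 2.106 w 0.0598 tool d [0.0008 0.0011 0.0665] turn -0.002
```

```bash
echo '{"ticks":[[0.0008, 0.001, 0.02, 0], [0, 0, 0.025, 0], [0, 0, 0.02, 0], [0, 0, 0.01, 0], [0, 0, 0, 0]]}' > mv.in && python3 -m handwheel mv.in
echo '{"ticks":[[0, 0, 0.015, 0], [0, 0, 0.01, 0], [0, 0, 0, 0], [0, 0, 0, 0], [0, 0, 0, 0]]}' > mv.in && python3 -m handwheel mv.in
python3 d.py .536 .2705 .006 2.108
```

```text
clock: 21.37
position: [0.5344, 0.2703, 0.0345]
ee_rot: [-0.002, 0.495, 0.869, -0.002]
contact_force: [-0.9, 0.7, 0.2]
width: 0.0601
gripper_force: 0.0
clock: 21.78
position: [0.5368, 0.2722, 0.0126]
ee_rot: [0.0, 0.494, 0.869, 0.001]
contact_force: [-0.3, -0.6, 0.4]
width: 0.06
gripper_force: 0.0
t21.8 pos [0.5368 0.2722 0.0126] yaw 2.108 w 0.0600 tool d [-0.001  -0.0015  0.0066] turn -0.0
```

```bash
echo '{"ticks":[[-0.001, -0.001, 0.0065, 0], [0, 0, 0, 0], [0, 0, 0, 0]]}' > mv.in && python3 -m handwheel mv.in
echo '{"ticks":[[0, 0, 0, 0], [0, 0, 0, 0], [0, 0, 0, 0], [0, 0, 0, 0], [0, 0, 0, 0]]}' > mv.in && python3 -m handwheel mv.in 0.028 30
echo '{"ticks":[[0, 0, -0.01, 0], [0, 0, -0.03, 0], [0, 0, -0.03, 0], [0, 0, -0.03, 0], [0, 0, 0, 0]]}' > mv.in && python3 -m handwheel mv.in
python3 d.py .4903 .0232 .05 2.108
```

```text
clock: 22.03
position: [0.5355, 0.2706, 0.0052]
ee_rot: [-0.0, 0.494, 0.869, -0.0]
contact_force: [-0.8, -0.9, 0.1]
width: 0.0598
gripper_force: 0.0
clock: 22.45
position: [0.5362, 0.2708, 0.0057]
ee_rot: [0.0, 0.494, 0.869, 0.0]
contact_force: [0.7, 0.0, 2.5]
width: 0.0359
gripper_force: 30.2
clock: 22.87
position: [0.5397, 0.2722, 0.112]
ee_rot: [0.004, 0.494, 0.869, 0.005]
contact_force: [0.9, 0.2, -0.0]
width: 0.0354
gripper_force: 30.2
t22.9 pos [0.5397 0.2722 0.112 ] yaw 2.108 w 0.0354 tool d [-0.1885 -0.1706  0.0605] turn -0.0
```

```bash
echo '{"ticks":[[-0.027, -0.0237, 0, 0], [-0.027, -0.0237, 0, 0], [-0.027, -0.0237, 0, 0], [-0.027, -0.0237, 0, 0], [-0.027, -0.0237, 0, 0]]}' > mv.in && python3 -m handwheel mv.in >/dev/null
echo '{"ticks":[[-0.027, -0.0237, 0, 0], [-0.027, -0.0237, 0, 0], [0, 0, 0, 0], [0, 0, 0, 0], [0, 0, 0, 0]]}' > mv.in && python3 -m handwheel mv.in>/dev/null
echo '{"ticks":[[0, 0, 0.02, 0], [0, 0, 0.02, 0], [0, 0, 0.01, 0], [0, 0, 0, 0], [0, 0, 0, 0]]}' > mv.in && python3 -m handwheel mv.in
echo '{"ticks":[[0, 0, 0, 0], [0, 0, 0, 0]]}' > mv.in && python3 -m handwheel mv.in
python3 d.py .4903 .0232 .022 2.108
```

```text
clock: 24.12
position: [0.4897, 0.0247, 0.0549]
ee_rot: [-0.001, 0.493, 0.87, -0.0]
contact_force: [0.2, -0.5, -0.0]
width: 0.0355
gripper_force: 30.3
clock: 24.28
position: [0.4909, 0.024, 0.0562]
ee_rot: [0.001, 0.494, 0.87, 0.0]
contact_force: [-0.1, 0.1, -0.5]
width: 0.036
gripper_force: 30.3
t24.3 pos [0.4909 0.024  0.0562] yaw 2.109 w 0.0360 tool d [-0.0003 -0.0009  0.0342] turn 0.001
```

```bash
echo '{"ticks":[[0, -0.0005, 0.015, 0], [0, 0, 0.015, 0], [0, 0, 0, 0], [0, 0, 0, 0]]}' > mv.in && python3 -m handwheel mv.in
echo '{"ticks":[[0, 0, 0.004, 0], [0, 0, 0, 0], [0, 0, 0, 0]]}' > mv.in && python3 -m handwheel mv.in
echo '{"ticks":[[0, 0, 0.003, 0], [0, 0, 0.001, 0], [0, 0, 0, 0], [0, 0, 0, 0]]}' > mv.in && python3 -m handwheel mv.in
python3 d.py .4903 .0232 .0167 2.108
```

```text
clock: 24.62
position: [0.4894, 0.0233, 0.0255]
ee_rot: [-0.0, 0.494, 0.869, -0.0]
contact_force: [-1.0, -0.6, -1.0]
width: 0.0358
gripper_force: 30.3
clock: 24.87
position: [0.4899, 0.0231, 0.0218]
ee_rot: [0.001, 0.494, 0.869, 0.0]
contact_force: [0.3, 0.1, -0.5]
width: 0.0357
gripper_force: 30.3
clock: 25.2
position: [0.4894, 0.0231, 0.0172]
ee_rot: [-0.0, 0.494, 0.869, -0.0]
contact_force: [0.4, -0.4, -0.3]
width: 0.0355
gripper_force: 30.3
t25.2 pos [0.4894 0.0231 0.0172] yaw 2.108 w 0.0355 tool d [-0.0004  0.0008  0.0005] turn -0.0
```

```bash
echo '{"ticks":[[0, 0, 0.001, 0], [0, 0, 0, 0], [0, 0, 0, 0]]}' > mv.in && python3 -m handwheel mv.in
echo '{"ticks":[[0, 0, -0.0005, 0], [0, 0, 0, 0], [0, 0, 0, 0], [0, 0, 0, 0]]}' > mv.in && python3 -m handwheel mv.in 0.06 30
echo '{"ticks":[[0, 0, -0.015, 0], [0, 0, -0.035, 0], [0, 0, -0.035, 0], [0, 0, -0.03, 0], [0, 0, 0, 0]]}' > mv.in && python3 -m handwheel mv.in
echo '{"ticks":[[0.0293, 0.0243, 0, 0], [0.0293, 0.0243, 0, 0], [0.0293, 0.0243, 0, 0], [0.0293, 0.0243, 0, 0], [0.0293, 0.0243, 0, 0]]}' > mv.in && python3 -m handwheel mv.in >/dev/null
echo '{"ticks":[[0.0293, 0.0243, 0, 0], [0.0293, 0.0243, 0, 0], [0.0293, 0.0243, 0, 0], [0.0293, 0.0243, 0, 0], [0.0293, 0.0243, 0, 0]]}' > mv.in && python3 -m handwheel mv.in >/dev/null
echo '{"ticks":[[0, 0, 0, 0], [0, 0, 0, 0], [0, 0, 0, 0], [0, 0, 0, 0], [0, 0, 0, 0]]}' > mv.in && python3 -m handwheel mv.in
python3 d.py .548 .3995 .1 2.108
```

```text
clock: 25.45
position: [0.4896, 0.0231, 0.0166]
ee_rot: [0.0, 0.494, 0.869, 0.0]
contact_force: [-0.8, -0.2, 3.8]
width: 0.0356
gripper_force: 30.7
clock: 25.78
position: [0.4895, 0.0232, 0.0167]
ee_rot: [-0.0, 0.494, 0.869, -0.0]
contact_force: [-0.4, -0.6, 0.3]
width: 0.0602
gripper_force: 0.0
clock: 26.2
position: [0.4939, 0.0228, 0.1376]
ee_rot: [0.006, 0.494, 0.869, 0.002]
contact_force: [0.7, -0.3, -0.3]
width: 0.0601
gripper_force: 0.0
clock: 27.45
position: [0.5483, 0.3976, 0.1317]
ee_rot: [-0.0, 0.495, 0.869, -0.0]
contact_force: [-0.1, 0.2, -0.5]
width: 0.0598
gripper_force: 0.0
t27.4 pos [0.5483 0.3976 0.1317] yaw 2.106 w 0.0598 tool d [0.0017 0.0007 0.0317] turn -0.002
```

```bash
echo '{"ticks":[[0.0017, 0.0007, 0.02, 0], [0, 0, 0.02, 0], [0, 0, 0.01, 0], [0, 0, 0, 0], [0, 0, 0, 0]]}' > mv.in && python3 -m handwheel mv.in
echo '{"ticks":[[0, 0, 0.02, 0], [0, 0, 0.02, 0], [0, 0, 0.01, 0], [0, 0, 0, 0], [0, 0, 0, 0]]}' > mv.in && python3 -m handwheel mv.in
echo '{"ticks":[[0, 0, 0, 0], [0, 0, 0, 0], [0, 0, 0, 0], [0, 0, 0, 0], [0, 0, 0, 0]]}' > mv.in && python3 -m handwheel mv.in 0.018 25
python3 d.py .548 .3995 .03 2.108
```

```text
clock: 27.87
position: [0.5481, 0.4002, 0.0816]
ee_rot: [-0.0, 0.495, 0.869, -0.0]
contact_force: [0.7, 0.4, 0.1]
width: 0.0604
gripper_force: 0.0
clock: 28.28
position: [0.5485, 0.4011, 0.0323]
ee_rot: [0.0, 0.494, 0.869, 0.0]
contact_force: [0.0, -0.7, 0.7]
width: 0.0598
gripper_force: 0.0
clock: 28.7
position: [0.5488, 0.4015, 0.0332]
ee_rot: [0.001, 0.494, 0.869, 0.001]
contact_force: [-0.4, -0.5, 5.7]
width: 0.0263
gripper_force: 26.5
t28.7 pos [0.5488 0.4015 0.0332] yaw 2.108 w 0.0263 tool d [-0.0013 -0.0017  0.0032] turn -0.0
```

```bash
echo '{"ticks":[[0, 0, -0.01, 0], [0, 0, -0.03, 0], [0, 0, -0.03, 0], [0, 0, -0.01, 0], [0, 0, 0, 0]]}' > mv.in && python3 -m handwheel mv.in 
echo '{"ticks":[[-0.0259, -0.027, 0, 0], [-0.0259, -0.027, 0, 0], [-0.0259, -0.027, 0, 0], [-0.0259, -0.027, 0, 0], [-0.0259, -0.027, 0, 0]]}' > mv.in && python3 -m handwheel mv.in >/dev/null
echo '{"ticks":[[-0.0259, -0.027, 0, 0], [-0.0259, -0.027, 0, 0], [-0.0259, -0.027, 0, 0], [-0.0259, -0.027, 0, 0], [0, 0, 0, 0]]}' > mv.in && python3 -m handwheel mv.in>/dev/null
echo '{"ticks":[[0, 0, 0, 0], [0, 0, 0, 0], [0, 0, 0, 0], [0, 0, 0, 0]]}' > mv.in && python3 -m handwheel mv.in
python3 d.py .4587 .076 .08 2.108
```

```text
clock: 29.12
position: [0.5502, 0.4023, 0.1157]
ee_rot: [0.002, 0.494, 0.869, 0.003]
contact_force: [-0.8, 0.7, -0.7]
width: 0.0263
gripper_force: 26.0
clock: 30.28
position: [0.4587, 0.0775, 0.1114]
ee_rot: [-0.0, 0.493, 0.87, -0.0]
contact_force: [-0.8, 0.2, -1.0]
width: 0.0265
gripper_force: 26.0
t30.3 pos [0.4587 0.0775 0.1114] yaw 2.110 w 0.0265 tool d [-0.0013 -0.0008  0.0314] turn 0.002
```

```bash
echo '{"ticks":[[-0.001, -0.001, 0.02, 0], [0, 0, 0.02, 0], [0, 0, 0.01, 0], [0, 0, 0, 0], [0, 0, 0, 0]]}' > mv.in && python3 -m handwheel mv.in
echo '{"ticks":[[0, 0, 0.01, 0], [0, 0, 0.003, 0], [0, 0, 0, 0], [0, 0, 0, 0]]}' > mv.in && python3 -m handwheel mv.in
echo '{"ticks":[[0, 0, 0.003, 0], [0, 0, 0, 0], [0, 0, 0, 0]]}' > mv.in && python3 -m handwheel mv.in
python3 d.py .4587 .076 .0442 2.108
```

```text
clock: 30.7
position: [0.458, 0.0759, 0.0613]
ee_rot: [-0.001, 0.493, 0.87, -0.0]
contact_force: [0.4, 0.9, -2.3]
width: 0.0267
gripper_force: 26.0
clock: 31.03
position: [0.4587, 0.0753, 0.0493]
ee_rot: [0.0, 0.494, 0.869, 0.0]
contact_force: [0.4, -0.1, 0.4]
width: 0.0264
gripper_force: 26.0
clock: 31.28
position: [0.4583, 0.0751, 0.046]
ee_rot: [0.0, 0.494, 0.869, 0.0]
contact_force: [0.2, 0.4, -1.7]
width: 0.0266
gripper_force: 26.0
t31.3 pos [0.4583 0.0751 0.046 ] yaw 2.108 w 0.0266 tool d [0.0006 0.0008 0.0018] turn -0.0
```

```bash
echo '{"ticks":[[0, 0, 0.002, 0], [0, 0, 0, 0], [0, 0, 0, 0]]}' > mv.in && python3 -m handwheel mv.in
echo '{"ticks":[[0, 0, 0.001, 0], [0, 0, 0, 0], [0, 0, 0, 0]]}' > mv.in && python3 -m handwheel mv.in
```

```text
clock: 31.53
position: [0.4586, 0.075, 0.0441]
ee_rot: [0.0, 0.494, 0.869, 0.0]
contact_force: [0.0, 0.5, 3.0]
width: 0.0263
gripper_force: 26.2
clock: 31.78
position: [0.4587, 0.075, 0.0441]
ee_rot: [0.001, 0.494, 0.869, 0.0]
contact_force: [-1.8, -0.3, 13.2]
width: 0.0265
gripper_force: 27.2
```

Seated. Release, rise and go to the pen with a 0.172 rad turn.

```bash
echo '{"ticks":[[0, 0, -0.0015, 0], [0, 0, 0, 0], [0, 0, 0, 0], [0, 0, 0, 0]]}' > mv.in && python3 -m handwheel mv.in 0.05 25
echo '{"ticks":[[0, 0, -0.015, 0], [0, 0, -0.035, 0], [0, 0, -0.035, 0], [0, 0, -0.005, 0], [0, 0, 0, 0]]}' > mv.in && python3 -m handwheel mv.in
echo '{"ticks":[[-0.0165, 0.0348, 0, 0], [-0.0165, 0.0348, 0, 0], [-0.0165, 0.0348, 0, 0], [-0.0165, 0.0348, 0, 0], [-0.0165, 0.0348, 0, 0]]}' > mv.in && python3 -m handwheel mv.in 0.036
echo '{"ticks":[[0, 0, 0, 0.086], [0, 0, 0, 0.086], [0, 0, 0, 0], [0, 0, 0, 0]]}' > mv.in && python3 -m handwheel mv.in
python3 d.py .6505 .0935 .03 1.936
python3 - <<'E'
from m import *
np.set_printoptions(precision=1,suppress=True)
s=grab('side','s7');t=grab('top','t7')
for o in comps(s,(195,190,232,242),lambda h,S,v:(v<80)):print(o[0],o[1],o[2],o[4])
A=cv2.resize(t['img'][180:260,255:405,::-1],None,fx=5,fy=5,interpolation=2)[:,:790]
A=cv2.resize(t['img'][140:260,250:400,::-1],None,fx=2.6,fy=2.6,interpolation=2);B=cv2.resize(s['img'][120:240,190:340,::-1],None,fx=2.6,fy=2.6,interpolation=2)
cv2.imwrite('pics/c7.png',np.hstack([A,B]))
E
```

```text
clock: 32.12
position: [0.458, 0.0751, 0.044]
ee_rot: [-0.0, 0.494, 0.869, -0.0]
contact_force: [0.4, 0.5, 0.3]
width: 0.0499
gripper_force: 0.0
clock: 32.53
position: [0.4602, 0.0751, 0.1364]
ee_rot: [0.002, 0.494, 0.869, 0.001]
contact_force: [-0.2, -0.0, -0.5]
width: 0.0499
gripper_force: 0.0
clock: 32.95
position: [0.6502, 0.0933, 0.1316]
ee_rot: [-0.002, 0.494, 0.869, -0.001]
contact_force: [0.1, 0.5, -0.5]
width: 0.0361
gripper_force: 0.0
clock: 33.28
position: [0.6487, 0.0932, 0.1319]
ee_rot: [-0.002, 0.566, 0.824, -0.001]
contact_force: [-0.0, 0.1, -0.4]
width: 0.0358
gripper_force: 0.0
t33.3 pos [0.6487 0.0932 0.1319] yaw 1.938 w 0.0358 tool d [-0.0005  0.0022  0.1019] turn 0.002
[206.6 205.2] [202.1 201.4] [8.8 8.8] [206.8 205.1]
[218.5 228.1] [214.6 222.9] [ 8.  11.5] [218.6 228.4]
```

View pics/c7.png

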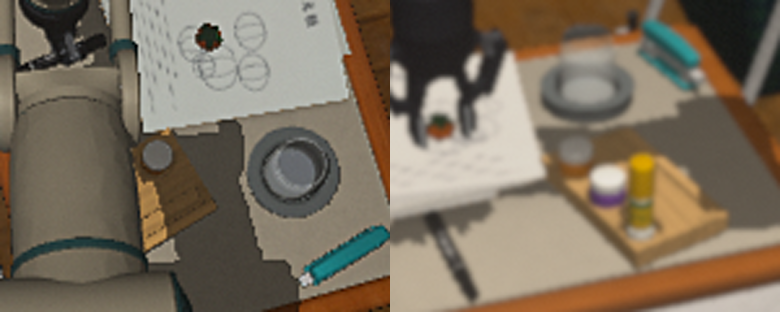

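The jar stands in the base, and both pots and the glue stick are in their wells. The pen lies clear beneath the hand. Now I descend on the pen.

```bash
echo '{"ticks":[[0, 0.0015, 0.035, 0], [0, 0, 0.035, 0], [0, 0, 0.03, 0], [0, 0, 0.02, 0], [0, 0, 0, 0]]}' > mv.in && python3 -m handwheel mv.in
echo '{"ticks":[[0, 0, 0.008, 0], [0, 0, 0, 0], [0, 0, 0, 0], [0, 0, 0, 0]]}' > mv.in && python3 -m handwheel mv.in
python3 d.py .6505 .0935 0 1.936
```

```text
clock: 33.8
position: [0.6467, 0.0935, 0.0094]
ee_rot: [-0.004, 0.567, 0.824, -0.003]
contact_force: [-0.8, 0.2, 0.4]
width: 0.0362
gripper_force: 0.0
clock: 34.13
position: [0.6526, 0.0938, 0.008]
ee_rot: [0.001, 0.567, 0.824, 0.001]
contact_force: [0.0, -0.8, 0.5]
width: 0.036
gripper_force: 0.0
t34.1 pos [0.6526 0.0938 0.008 ] yaw 1.936 w 0.0360 tool d [ 0.0005 -0.0021  0.008 ] turn -0.0
```

```bash
echo '{"ticks":[[0, -0.001, 0.007, 0], [0, 0, 0.004, 0], [0, 0, 0, 0], [0, 0, 0, 0]]}' > mv.in && python3 -m handwheel mv.in
echo '{"ticks":[[0, 0, 0.003, 0], [0, 0, 0, 0], [0, 0, 0, 0]]}' > mv.in && python3 -m handwheel mv.in
echo '{"ticks":[[0, 0, 0.002, 0], [0, 0, 0, 0], [0, 0, 0, 0]]}' > mv.in && python3 -m handwheel mv.in
```

```text
clock: 34.47
position: [0.65, 0.0933, -0.005]
ee_rot: [-0.0, 0.567, 0.824, -0.0]
contact_force: [0.4, -1.0, 0.4]
width: 0.0359
gripper_force: 0.0
clock: 34.72
position: [0.6503, 0.0934, -0.0079]
ee_rot: [-0.0, 0.567, 0.824, -0.0]
contact_force: [-0.8, -0.3, 0.6]
width: 0.0363
gripper_force: 0.0
clock: 34.97
position: [0.6503, 0.0933, -0.0098]
ee_rot: [-0.0, 0.567, 0.824, -0.0]
contact_force: [-0.7, 0.2, 0.4]
width: 0.036
gripper_force: 0.0
```

```bash
echo '{"ticks":[[0, 0, 0, 0], [0, 0, 0, 0], [0, 0, 0, 0], [0, 0, 0, 0], [0, 0, 0, 0]]}' > mv.in && python3 -m handwheel mv.in 0.008 30
echo '{"ticks":[[0, 0, -0.01, 0], [0, 0, -0.03, 0], [0, 0, -0.03, 0], [0, 0, 0, 0], [0, 0, 0, 0]]}' > mv.in && python3 -m handwheel mv.in
python3 d.py .4345 -.0101 .06 2.108
```

```text
clock: 35.38
position: [0.6505, 0.0934, -0.0095]
ee_rot: [0.0, 0.567, 0.824, 0.0]
contact_force: [-0.5, 0.7, 0.6]
width: 0.0139
gripper_force: 29.3
clock: 35.8
position: [0.6522, 0.0935, 0.0632]
ee_rot: [0.002, 0.567, 0.824, 0.002]
contact_force: [-0.2, -0.3, -0.6]
width: 0.0139
gripper_force: 29.3
t35.8 pos [0.6522 0.0935 0.0632] yaw 1.936 w 0.0139 tool d [-0.019  -0.2404  0.002 ] turn -0.172
```

Pen gripped. Before the tight groove I calibrate: compare the placed pots' lids in pictures with the robot positions at release, and the groove edges with my block pose.

```bash
python3 - <<'E'
from m import *
np.set_printoptions(precision=2,suppress=True)
t0,s0,t7,s7=load('top0'),load('side0'),load('t7'),load('s7')
rel={'O':(.5217,-.031,.052),'P':(.4895,.0231,.052)}
for k,v in rel.items():print(k,'pred T',proj(t7,v),'S',proj(s7,v))
px=proj(s7,rel['P']).astype(int)
for o in comps(s7,(px[0]-12,px[1]-10,px[0]+12,px[1]+12),lambda h,S,v:(v>190)&(S<45)):print('P lid side',o[0],o[1],o[2],o[3])
px=proj(s7,rel['O']).astype(int)
for o in comps(s7,(px[0]-12,px[1]-10,px[0]+12,px[1]+12),lambda h,S,v:(S<55)&(v>90)):print('O lid side',o[0],o[1],o[2],o[3])
px=proj(t7,rel['O']).astype(int)
for o in comps(t7,(px[0]-10,px[1]-10,px[0]+10,px[1]+10),lambda h,S,v:(S<60)&(v>85)):print('O lid top',o[0],o[1],o[2],o[3])
# groove in top0: sample profiles across along u
th=.537;ux=np.array([np.cos(th),np.sin(th)]);uy=np.array([-np.sin(th),np.cos(th)]);org=np.array([.4618,.0053])
for nm,d in(('T',t0),('S',s0)):
    g=cv2.cvtColor(d['img'],cv2.COLOR_RGB2GRAY).astype(np.float32)
    xs=np.arange(-.066,-.005,.001);acc=np.zeros(len(xs))
    for y in np.arange(-.07,.071,.002):
        q=np.array([proj(d,[*(org+ux*x+uy*y),.026]) for x in xs],np.float32);acc+=cv2.remap(g,q[:,:1],q[:,1:],1)[:,0]
    print(nm,list(zip((xs*1000).round().astype(int).tolist(),(acc/71).round().astype(int).tolist())))
E
```

```text
O pred T [309.94 199.11] S [261.63 175.32]
P pred T [292.72 209.5 ] S [274.02 186.68]
P lid side [273.36 187.84] [267.12 183.62] [12.5  8.5] 80.9375
O lid side [258.98 172.17] [248.62 164.62] [24.  17.5] 286.25
O lid side [270.13 184.98] [266.88 183.12] [5.75 3.5 ] 15.6875
O lid top [308.08 189.45] [304.38 188.62] [9.25 2.25] 15.625
O lid top [310.13 199.1 ] [304.62 193.62] [11.25 11.  ] 96.5
T [(-66, 127), (-65, 128), (-64, 129), (-63, 129), (-62, 126), (-61, 115), (-60, 97), (-59, 78), (-58, 71), (-57, 78), (-56, 94), (-55, 112), (-54, 125), (-53, 131), (-52, 133), (-51, 133), (-50, 131), (-49, 130), (-48, 128), (-47, 124), (-46, 117), (-45, 109), (-44, 100), (-43, 98), (-42, 101), (-41, 106), (-40, 110), (-39, 111), (-38, 113), (-37, 114), (-36, 116), (-35, 118), (-34, 119), (-33, 121), (-32, 122), (-31, 123), (-30, 123), (-29, 124), (-28, 124), (-27, 125), (-26, 125), (-25, 123), (-24, 117), (-23, 108), (-22, 100), (-21, 98), (-20, 103), (-19, 109), (-18, 114), (-17, 116), (-16, 117), (-15, 117), (-14, 116), (-13, 116), (-12, 116), (-11, 117), (-10, 118), (-9, 120), (-8, 121), (-7, 122), (-6, 123), (-5, 122)]
S [(-66, 157), (-65, 156), (-64, 156), (-63, 156), (-62, 156), (-61, 156), (-60, 156), (-59, 156), (-58, 156), (-57, 156), (-56, 156), (-55, 157), (-54, 157), (-53, 157), (-52, 158), (-51, 159), (-50, 159), (-49, 159), (-48, 158), (-47, 157), (-46, 155), (-45, 153), (-44, 149), (-43, 146), (-42, 142), (-41, 138), (-40, 135), (-39, 133), (-38, 132), (-37, 132), (-36, 134), (-35, 136), (-34, 138), (-33, 141), (-32, 143), (-31, 145), (-30, 147), (-29, 149), (-28, 150), (-27, 151), (-26, 152), (-25, 153), (-24, 154), (-23, 154), (-22, 154), (-21, 153), (-20, 153), (-19, 152), (-18, 152), (-17, 151), (-16, 151), (-15, 150), (-14, 150), (-13, 150), (-12, 150), (-11, 150), (-10, 150), (-9, 151), (-8, 151), (-7, 152), (-6, 153), (-5, 153)]
```

The top camera agrees with the robot at the block to about 0.5 mm (the side camera is biased), and the groove centre is at (0.4343,−0.011). I rise over the glue stick, turn and go.

```bash
echo '{"ticks":[[0, 0, -0.03, 0], [0, 0, -0.03, 0], [0, 0, -0.015, 0], [0, 0, 0, -0.086], [0, 0, 0, -0.086]]}' > mv.in && python3 -m handwheel mv.in
echo '{"ticks":[[0.0035, -0.0398, 0, 0], [0.0035, -0.0398, 0, 0], [0.0035, -0.0398, 0, 0], [0.0035, -0.0398, 0, 0], [0.0035, -0.0398, 0, 0]]}' > mv.in && python3 -m handwheel mv.in >/dev/null
echo '{"ticks":[[0.0035, -0.0398, 0, 0], [0, 0, 0, 0], [0, 0, 0, 0], [0, 0, 0, 0], [0, 0, 0, 0]]}' > mv.in && python3 -m handwheel mv.in
python3 d.py .4343 -.011 .05 2.108
```

```text
clock: 36.22
position: [0.6505, 0.0934, 0.136]
ee_rot: [0.0, 0.492, 0.87, 0.0]
contact_force: [-0.1, -0.1, -1.0]
width: 0.0142
gripper_force: 29.4
clock: 37.05
position: [0.4358, -0.0106, 0.1353]
ee_rot: [0.0, 0.494, 0.869, 0.0]
contact_force: [-0.5, -0.3, -0.6]
width: 0.0139
gripper_force: 29.5
t37.0 pos [ 0.4358 -0.0106  0.1353] yaw 2.108 w 0.0139 tool d [ 0.0005 -0.0015  0.0853] turn 0.0
```

```bash
echo '{"ticks":[[0, -0.001, 0.03, 0], [0, 0, 0.03, 0], [0, 0, 0.02, 0], [0, 0, 0.01, 0], [0, 0, 0, 0]]}' > mv.in && python3 -m handwheel mv.in
echo '{"ticks":[[0, 0, 0.015, 0], [0, 0, 0, 0], [0, 0, 0, 0], [0, 0, 0, 0], [0, 0, 0, 0]]}' > mv.in && python3 -m handwheel mv.in
python3 d.py .4343 -.011 .02 2.108
```

```text
clock: 37.47
position: [0.4328, -0.0105, 0.0428]
ee_rot: [-0.003, 0.494, 0.87, -0.001]
contact_force: [0.3, 0.0, -0.5]
width: 0.014
gripper_force: 29.5
clock: 37.88
position: [0.4346, -0.0113, 0.0311]
ee_rot: [0.001, 0.494, 0.869, 0.0]
contact_force: [-0.3, -0.3, 0.7]
width: 0.0145
gripper_force: 29.5
t37.9 pos [ 0.4346 -0.0113  0.0311] yaw 2.108 w 0.0145 tool d [ 0.0004 -0.0002  0.0111] turn 0.0
```

```bash
echo '{"ticks":[[0, 0, 0.008, 0], [0, 0, 0.005, 0], [0, 0, 0, 0], [0, 0, 0, 0], [0, 0, 0, 0]]}' > mv.in && python3 -m handwheel mv.in
echo '{"ticks":[[0, 0, 0.002, 0], [0, 0, 0, 0], [0, 0, 0, 0]]}' > mv.in && python3 -m handwheel mv.in
echo '{"ticks":[[0, 0, 0.002, 0], [0, 0, 0, 0], [0, 0, 0, 0]]}' > mv.in && python3 -m handwheel mv.in
python3 d.py .4343 -.011 .0115 2.108
```

```text
clock: 38.3
position: [0.4335, -0.0113, 0.0172]
ee_rot: [-0.0, 0.494, 0.869, -0.0]
contact_force: [-0.8, -0.6, -0.7]
width: 0.0144
gripper_force: 29.5
clock: 38.55
position: [0.4336, -0.0113, 0.0153]
ee_rot: [0.0, 0.494, 0.869, -0.0]
contact_force: [0.8, 0.7, 0.1]
width: 0.0142
gripper_force: 29.5
clock: 38.8
position: [0.4335, -0.0112, 0.0132]
ee_rot: [-0.0, 0.494, 0.869, -0.0]
contact_force: [-0.5, -0.9, -0.2]
width: 0.0143
gripper_force: 29.5
t38.8 pos [ 0.4335 -0.0112  0.0132] yaw 2.108 w 0.0143 tool d [-0.0002  0.0008  0.0017] turn -0.0
```

```bash
echo '{"ticks":[[0, 0.0005, 0.001, 0], [0, 0, 0, 0], [0, 0, 0, 0]]}' > mv.in && python3 -m handwheel mv.in
echo '{"ticks":[[0, 0, 0.001, 0], [0, 0, 0, 0], [0, 0, 0, 0]]}' > mv.in && python3 -m handwheel mv.in
```

```text
clock: 39.05
position: [0.4341, -0.011, 0.0122]
ee_rot: [0.0, 0.494, 0.869, -0.0]
contact_force: [0.7, -0.8, -0.7]
width: 0.0137
gripper_force: 29.5
clock: 39.3
position: [0.4342, -0.011, 0.0114]
ee_rot: [0.0, 0.494, 0.869, 0.0]
contact_force: [-0.2, -1.0, 1.6]
width: 0.0141
gripper_force: 29.6
```

```bash
echo '{"ticks":[[0, 0, 0, 0], [0, 0, 0, 0], [0, 0, 0, 0], [0, 0, 0, 0]]}' > mv.in && python3 -m handwheel mv.in 0.03 30
echo '{"ticks":[[0, 0, -0.01, 0], [0, 0, -0.035, 0], [0, 0, -0.04, 0], [0, 0, -0.04, 0], [0, 0, -0.03, 0]]}' > mv.in && python3 -m handwheel mv.in
echo '{"ticks":[[-0.0245, -0.0283, 0, 0], [-0.0245, -0.0283, 0, 0], [-0.0245, -0.0283, 0, 0], [-0.0245, -0.0283, 0, 0], [-0.0245, -0.0283, 0, 0]]}' > mv.in && python3 -m handwheel mv.in >/dev/null
echo '{"ticks":[[-0.0245, -0.0283, 0, 0], [-0.0245, -0.0283, 0, 0], [-0.0245, -0.0283, 0, 0], [-0.0245, -0.0283, 0, 0], [-0.0245, -0.0283, 0, 0]]}' > mv.in && python3 -m handwheel mv.in >/dev/null
echo '{"ticks":[[-0.0245, -0.0283, 0, 0], [0, 0, 0, 0], [0, 0, 0, 0], [0, 0, 0, 0], [0, 0, 0, 0]]}' > mv.in && python3 -m handwheel mv.in
python3 - <<'E'
from m import *
t=grab('top','t8');s=grab('side','s8')
A=cv2.resize(t['img'][170:260,255:385,::-1],(400,277),interpolation=2);A2=np.zeros((300,400,3),np.uint8);A2[:277]=A
B=cv2.resize(s['img'][120:220,235:335,::-1],(400,400),interpolation=2)
C=np.zeros((400,800,3),np.uint8);C[:300,:400]=A2;C[:,400:]=B;cv2.imwrite('pics/c8.png',C)
E
```

```text
clock: 39.63
position: [0.434, -0.011, 0.0112]
ee_rot: [-0.0, 0.494, 0.869, -0.0]
contact_force: [0.9, 0.2, 0.4]
width: 0.0299
gripper_force: 0.0
clock: 40.05
position: [0.4347, -0.0111, 0.1693]
ee_rot: [0.001, 0.494, 0.869, 0.0]
contact_force: [-0.0, -0.0, 0.3]
width: 0.0298
gripper_force: 0.0
clock: 41.3
position: [0.3045, -0.4003, 0.1661]
ee_rot: [-0.0, 0.494, 0.87, 0.001]
contact_force: [-0.5, 0.4, 0.4]
width: 0.0303
gripper_force: 0.0
```

View pics/c8.png

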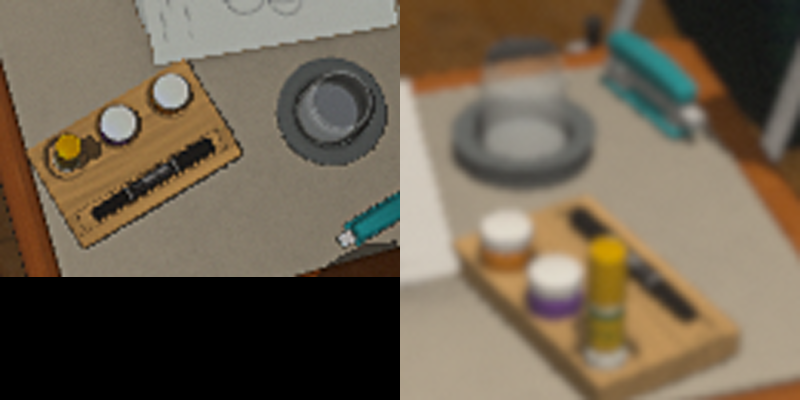

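The final crop shows the jar upright in the base, both pots in the nearer wells, the glue stick in the far well and the pen lying flat in the groove. I hand it in.

```bash
python3 -c "
from rig import ticket
print(ticket.sign_off())"
```

```text
the job is handed in; nothing more can be done
None
```

I placed all five things and handed the job in at about 41 s of the 136 s. The last pictures show the jar upright in the base, a pot in each of the two nearer wells, the glue stick in the far well, and the pen flat in the groove; the sign-off returned no verdict.

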